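# Service the washer's water softener

## Robot

A 6-joint arm with a two-finger parallel gripper is mounted at the origin on the work surface. World frame = base frame: x ahead of the robot, y to its left, z up, the work surface at z = 0. Lengths are in m, angles in rad, forces in N, time in s.
With the tool pointing down it reaches from about 0.35 to 0.875 m from the base axis. Payload 4.2 kg.
Tool frame: the origin (TCP) lies midway between the tips of the shut fingers; the grasp point (between the pads) lies 19 mm behind it (grip_point_offset is the distance from the TCP to the grasp point, in m); z points along the fingers, y is the line along which they close (so a half turn about z gives the same grasp; the last joint's range is limited). The gripper opens to 87 mm and grips with 3 to 60 N. Pads are 19 mm wide; open, the fingers measure 117 mm over their backs; the gripper's body (75 mm by 190 mm) begins 51 mm behind the grasp point.
Start: joints at [-0.872, 0.385, 0.008, 0, -1.194, -0.259], TCP at [0.266, -0.565, 0.223] pointing down, gripper open.
Joint ranges: [-3.14, 3.14], [-1.21, 2.06], [-1.07, 1.41], [-3.16, 2.05], [-2.99, -0.16], [-3.1, 3.1]. Speed limits (rad/s): [2.79, 2.79, 3.14, 3.14, 3.14, 3.14].

## Interface

Orientations are given as a unit quaternion [x, y, z, w].
In Python, from bench import get_obs, get_image, camera_params, finish_job, grip_point_offset gives the robot as it stands.
- The arm moves only by the tool apply_moves, never from a script. Its argument "motion" is one flat list of numbers, 7 for each row, row after row: the closure in counts, from 0 (fully open) to 255 (shut), then the shift along the tool's x, y, z in mm, then the turn, a rotation vector about the tool's x, y, z in rad. In form: [hand, x, y, z, wx, wy, wz, hand, x, y, z, wx, wy, wz, ...]. A call has 1 to 12 rows; each row is the pose to reach, as a shift and turn from the pose commanded when the call began, along the tool's axes at that moment; what a row does not reach only later rows make up. A row lasts 1/8 s, in which the tool goes at most 62.5 mm and 10.7 degrees, less where a joint would pass 70% of its speed; a pose out of reach is approached as far as the arm can. A call with a gripper value outside its range is refused whole. The fingers move at their own pace and stop on an object; "squeeze" is the grip in N (left out, the last holds). Time passes only in rows, so rows that repeat a pose let the fingers close. It gives the time, the measured TCP pose, the force, the opening and the grip force at its end, in the units of the state.
- get_obs(): the state, without advancing time (a new reading comes with each control period).
- get_image(name): name is "side" or "top"; returns the picture (400x640x3 uint8, red, green, blue); there is no depth.
- camera_params(name): a dict with "camera_matrix" (3x3 intrinsics, pixels), "view" (4x4, takes a point from world to camera coordinates). Camera axes: x right, y up, looking along -z (the intrinsics and any distortion apply to the point x, -y, -z); pixel columns grow to the right and rows downward; lengths in m; the calibration is good to about 2 mm. A picture is of the moment at which its call begins. camera_params takes no time and is no camera call.
- finish_job(): hands the job in; it is judged then, once.
The state is a dict: "clock": time; "joints": joint angles; "qvel": joint speeds; "joint_torque": joint torques, N m; "position": TCP position; "tcp_rot": TCP orientation; "wrist_force": force on the tool from outside, world axes, zero at the start; "moment": the same for the moment, N m; "finger_gap": opening from 0.0 (shut) to 1.0 (fully open); "grasp_force": force on a finger pad.
Only numpy, scipy, OpenCV 4.12 (cv2) and the standard library are available. Lean on these libraries where they do the work, as an engineer would, in place of code of your own. Each camera call takes 0.05 s, during which the arm holds its last target. There are 200 camera calls.

## Task

Service the softener: pull every spent cartridge out of its sockets and put it in the waste tray, and refill the hopper with the balls from the covered scoop. Carry the scoop with your fingers holding its loose lid shut, set it down level on the middle of the rubber mat and let go, slide the lid fully aside, then tip all the balls over the nose into the hopper. Finish with the scoop standing on the middle of the mat with its lid fully shut, and leave the bottle and cup alone.

Things in the scene. Friction and masses are not known exactly. Their poses are not given: they have to be found in the camera images.
- unit: Fixed water-softener unit. Origin: on the counter under the middle of its hopper, an open-topped white box 160 x 160 mm outside, walls 5 mm, rim 90 mm above the counter, inner floor at 5 mm. Joined on its -y side is a grey block 150 x 150 x 60 mm high (centre 175 mm from the origin) with four square sockets in its top, some of them empty.
- hopper (a point): Middle of the hopper's inner floor (inside 150 x 150 mm), axes as the unit.
- mat: Black rubber mat fixed flat on the counter on the +y side of the hopper, 190 (x) x 150 (y) x 3 mm thick; origin: middle of its underside, at counter level.
- tray: Loose grey open waste tray, outside 120 (its x) x 230 (its y) x 50 mm high, walls and floor 4 mm; origin: middle of its underside.
- scoop: Covered aluminium scoop, a trough 172 mm long, 66 mm wide, top at 51 mm, 0.4 kg. Its +x points to the pouring nose. Origin: on the underside, on the centre line, 70 mm from the rear end, 102 mm from the nose. Floor level behind the origin; ahead of it a ramp climbs at 25 degrees to the top edge at the nose. The rear half has a fixed roof, the nose half is covered by the lid only.
- fin (a point): Middle of the upper edge of the fin, a black grip plate fixed on the scoop's roof (this point: scoop x -17.5, y +10, z +96 mm; axes as the scoop). The fin is 8 mm thick (y 6 to 14), along x from -50 to +15 mm, 56 to 96 mm above the underside. With the lid open it can be gripped alone. Centre of mass of the scoop: about x +10 mm.
- nose (a point): Middle of the pouring edge of the scoop (scoop x +102, y 0, z +48 mm). With the lid open the balls roll out over it when the scoop is tipped nose down by about 45 degrees.
- lid (a joint): How far the lid is slid aside, m: 0 shut, 0.062 fully open. The steel lid (104 x 66 mm) slides level to the scoop's -y side in guides, loosely (0.4 N), has no catch and cannot come off. Its black tab stands parallel to the fin, 4 mm from it when shut; where they overlap (scoop x -30 to +15 mm) both can be pinched together, 20 mm over both when shut: this holds the lid shut.
- lid_tab (a point): Point on the upper edge of the lid's tab, mid-thickness (scoop x +45, z +96 mm, y = -2 mm minus the lid opening; axes as the scoop). The tab is 8 mm thick, along x from -30 to +70 mm, 56 to 96 mm high; ahead of scoop x +15 mm it stands free of the fin and can be gripped alone to slide the lid.
- cart0: Spent white filter cartridge (may be absent), 91 mm high, 80 g. Origin: middle of the underside of its square shank (25 x 26 x 45 mm). Then a flange 38 x 36 x 6 mm that rests on the socket block, and a grip plate 14 mm thick in its x, 32 mm wide in its y, 51 to 91 mm above the origin. A sprung catch holds it: pull straight up, about 10 N for the first 10 mm; clear after 45 mm.
- cart1: Spent white filter cartridge (may be absent), 91 mm high, 80 g. Origin: middle of the underside of its square shank (25 x 26 x 45 mm). Then a flange 38 x 36 x 6 mm that rests on the socket block, and a grip plate 14 mm thick in its x, 32 mm wide in its y, 51 to 91 mm above the origin. A sprung catch holds it: pull straight up, about 10 N for the first 10 mm; clear after 45 mm.
- cart2: Spent white filter cartridge (may be absent), 91 mm high, 80 g. Origin: middle of the underside of its square shank (25 x 26 x 45 mm). Then a flange 38 x 36 x 6 mm that rests on the socket block, and a grip plate 14 mm thick in its x, 32 mm wide in its y, 51 to 91 mm above the origin. A sprung catch holds it: pull straight up, about 10 N for the first 10 mm; clear after 45 mm.
- cart3: Spent white filter cartridge (may be absent), 91 mm high, 80 g. Origin: middle of the underside of its square shank (25 x 26 x 45 mm). Then a flange 38 x 36 x 6 mm that rests on the socket block, and a grip plate 14 mm thick in its x, 32 mm wide in its y, 51 to 91 mm above the origin. A sprung catch holds it: pull straight up, about 10 N for the first 10 mm; clear after 45 mm.
- ball0: Ceramic softener ball (may be absent), 28 mm diameter, terracotta, 25 g, in the scoop at the start; origin at its centre.
- ball1: Ceramic softener ball (may be absent), 28 mm diameter, terracotta, 25 g, in the scoop at the start; origin at its centre.
- ball2: Ceramic softener ball (may be absent), 28 mm diameter, terracotta, 25 g, in the scoop at the start; origin at its centre.
- ball3: Ceramic softener ball (may be absent), 28 mm diameter, terracotta, 25 g, in the scoop at the start; origin at its centre.
- detergent: Bystander: detergent bottle, 210 mm tall, 80 mm across; leave alone. Origin on its underside.
- cup: Bystander: white measuring cup, 70 mm tall, 76 mm across; leave alone. Origin on its underside.
Not all that is in view belongs to the job. What is shaped like the cart0 but red is not meant.

How it is judged:
On the way, in this order (a step that is already met when the one before it is completed fails the run):
1. the scoop is lifted off the counter with its lid shut (within 6 mm) (height (world z) of scoop above 0.04 m and value of joint lid below 0.006 m), for 0.3 s.
2. the scoop stands on the mat (origin within 70 mm of the mat's middle), lid still shut (within 8 mm), let go (horizontal distance between scoop and mat below 0.07 m and height (world z) of scoop below 0.015 m and angle between scoop's own z axis and vertical below 0.1 rad and value of joint lid below 0.008 m and contact force between the fingers and scoop below 0.1 N), for 0.3 s.
3. the lid is slid aside by more than 45 mm while the scoop stands at the mat (horizontal distance between scoop and mat below 0.1 m and height (world z) of scoop below 0.015 m and angle between scoop's own z axis and vertical below 0.1 rad and value of joint lid above 0.045 m), for 0.2 s.
4. the scoop is raised and tipped by more than 30 degrees over the hopper with its lid open (angle between scoop's own z axis and vertical above 0.52 rad and height (world z) of scoop above 0.06 m and value of joint lid above 0.04 m and horizontal distance between nose and hopper below 0.09 m), for 0.3 s.
At the end, for the whole second after the job is handed in: Every cartridge present lies in the tray (origin within its walls, tray upright), every ball present is in the hopper, the scoop stands level on the mat with its origin within 70 mm of the mat's middle and its lid shut within 6 mm, all at rest (x of cart0 in the frame of tray between -0.06 and 0.06 m and y of cart0 in the frame of tray between -0.115 and 0.115 m and z of cart0 in the frame of tray between -0.01 and 0.07 m and x of cart1 in the frame of tray between -0.06 and 0.06 m and y of cart1 in the frame of tray between -0.115 and 0.115 m and z of cart1 in the frame of tray between -0.01 and 0.07 m and x of cart2 in the frame of tray between -0.06 and 0.06 m and y of cart2 in the frame of tray between -0.115 and 0.115 m and z of cart2 in the frame of tray between -0.01 and 0.07 m and x of cart3 in the frame of tray between -0.06 and 0.06 m and y of cart3 in the frame of tray between -0.115 and 0.115 m and z of cart3 in the frame of tray between -0.01 and 0.07 m and x of ball0 in the frame of hopper between -0.075 and 0.075 m and y of ball0 in the frame of hopper between -0.075 and 0.075 m and z of ball0 in the frame of hopper between 0 and 0.08 m and x of ball1 in the frame of hopper between -0.075 and 0.075 m and y of ball1 in the frame of hopper between -0.075 and 0.075 m and z of ball1 in the frame of hopper between 0 and 0.08 m and x of ball2 in the frame of hopper between -0.075 and 0.075 m and y of ball2 in the frame of hopper between -0.075 and 0.075 m and z of ball2 in the frame of hopper between 0 and 0.08 m and x of ball3 in the frame of hopper between -0.075 and 0.075 m and y of ball3 in the frame of hopper between -0.075 and 0.075 m and z of ball3 in the frame of hopper between 0 and 0.08 m and horizontal distance between scoop and mat below 0.07 m and height (world z) of scoop below 0.015 m and angle between each of scoop, tray's own z axis and vertical below 0.1 rad and value of joint lid below 0.006 m and linear speed of each of scoop, tray below 0.02 m/s); the robot touches nothing.
It fails at once if the scoop is carried, away from mat and hopper, with its lid open more than 15 mm (height (world z) of scoop above 0.03 m and value of joint lid above 0.015 m and horizontal distance between scoop and mat above 0.14 m and horizontal distance between scoop and hopper above 0.22 m).
It fails at once if the detergent is moved more than 30 mm (distance of detergent from where it was at the start of the episode above 0.03 m).
It fails at once if the cup is moved more than 30 mm (distance of cup from where it was at the start of the episode above 0.03 m).
Of cart0, cart1, cart2, cart3 only 2 to 4 are there at a start; the rules pass over those that are not, and their reading is None.
Of ball0, ball1, ball2, ball3 only 2 to 4 are there at a start; the rules pass over those that are not, and their reading is None.
At some moment in a run one of scoop, tray may be knocked a few centimetres aside while the robot is not near it.
It also fails if it takes over 210 s, if anything falls off the work surface, if the arm or the gripper's body presses on something with over 40 N, if the wrist force passes 120 N, or if a joint passes its speed limit or range.

## Working session

There is one attempt and no reset: what is moved stays moved. The work goes in short steps, Python scripts to look and compute and a tool call to move; the robot and the scene stay as the last step left them, time stands still between calls to the robot, and variables do not carry over. Pictures are saved under pics/ and viewed, at most 14 in all, crops included, and the job is handed in when it is done.

Besides the shell and the picture viewer there is one more tool, called after "Emit:" as a command line: name --argument value ..., lists and objects as JSON in quotes. apply_moves: Moves the arm, as the interface text tells. Its arguments: {"type":"object","properties":{"motion":{"type":"array"},"squeeze":{"type":"number"}},"required":["motion"]}

```bash
ls; mkdir -p pics
python3 - <<'E'
from bench import *
import cv2
for n in("side","top"):
    cv2.imwrite(f"pics/{n}0.png",get_image(n)[:,:,::-1]); p=camera_params(n); print(n,p)
print(get_obs(), grip_point_offset)
E
```

```text
pics
side {'camera_matrix': array([[466.96172071,   0.        , 316.25884748],
       [  0.        , 466.96172071, 201.23078734],
       [  0.        ,   0.        ,   1.        ]]), 'view': array([[ 0.79048446, -0.61228807, -0.01541529, -0.41456813],
       [ 0.32676548,  0.40031058,  0.85614004, -0.23357827],
       [-0.51803343, -0.68180258,  0.5165139 , -1.01550053],
       [ 0.        ,  0.        ,  0.        ,  1.        ]])}
top {'camera_matrix': array([[471.04734332,   0.        , 321.58933301],
       [  0.        , 471.04734332, 195.51038731],
       [  0.        ,   0.        ,   1.        ]]), 'view': array([[-0.0051302 , -0.99983399,  0.0174834 , -0.03487077],
       [ 0.98205582, -0.00174137,  0.18858241, -0.53052114],
       [-0.18852066,  0.01813714,  0.98190173, -1.22781747],
       [ 0.        ,  0.        ,  0.        ,  1.        ]])}
{'clock': 0.1, 'joints': array([-8.72403362e-01,  3.85494951e-01,  6.78880339e-03, -4.56475499e-04,
       -1.19398583e+00, -2.58609076e-01]), 'qvel': array([ 0.00141755, -0.0023775 ,  0.00077213,  0.00100131,  0.00159063,
        0.00117024]), 'joint_torque': array([-1.03726611e-04, -3.91690528e+01,  1.87934071e+01,  4.23189193e+00,
        1.34767347e-02, -7.34315290e-05]), 'position': array([ 0.26589546, -0.56503875,  0.22156686]), 'tcp_rot': array([-2.18041911e-01,  9.75938923e-01,  9.39054225e-04, -2.48106927e-04]), 'wrist_force': array([ 0.14662453,  0.28709044, -0.04299139]), 'moment': array([-0.06775145, -0.01898212,  0.03956701]), 'grasp_force': 0.0, 'finger_gap': 1.0023683846471394} 0.0187
```

View pics/top0.png

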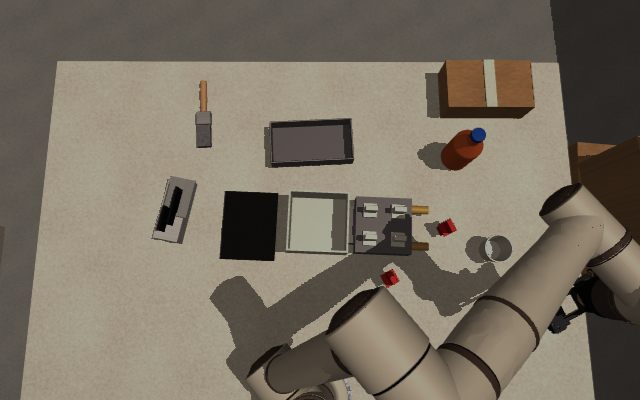

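View pics/side0.png

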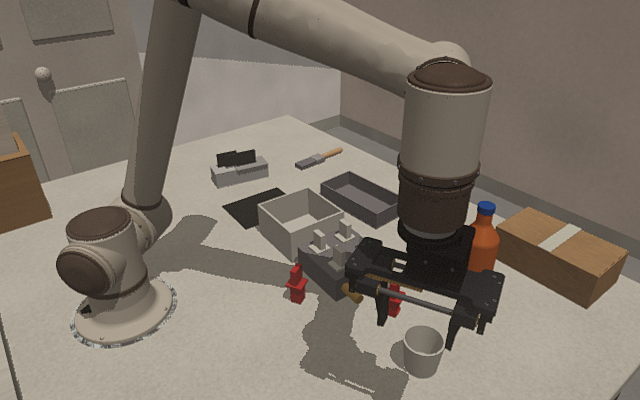

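The top view shows the mat at (250,226), hopper at (318,223) and block at (384,226) with white carts near (370,209), (399,209) and (368,238), plus a possibly empty socket at (399,240). The tray is at (312,142), the scoop at (173,210), and red decoys at (446,227) and (390,277). I'll enlarge it next.

Run:
```python
import cv2,numpy as np
t=cv2.imread("pics/top0.png")
a=cv2.resize(t[165:255,140:210],None,fx=6,fy=6,interpolation=cv2.INTER_CUBIC)   #420x540
cv2.imwrite("pics/c1.png",a)
b=cv2.resize(t[110:265,215:415],None,fx=3.9,fy=3.87,interpolation=cv2.INTER_CUBIC) 
cv2.imwrite("pics/c2.png",b); print(a.shape,b.shape)
```

```text
(540, 420, 3) (600, 780, 3)
```

View pics/c1.png

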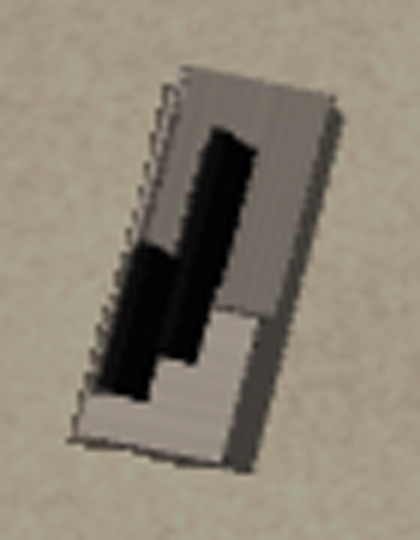

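View pics/c2.png

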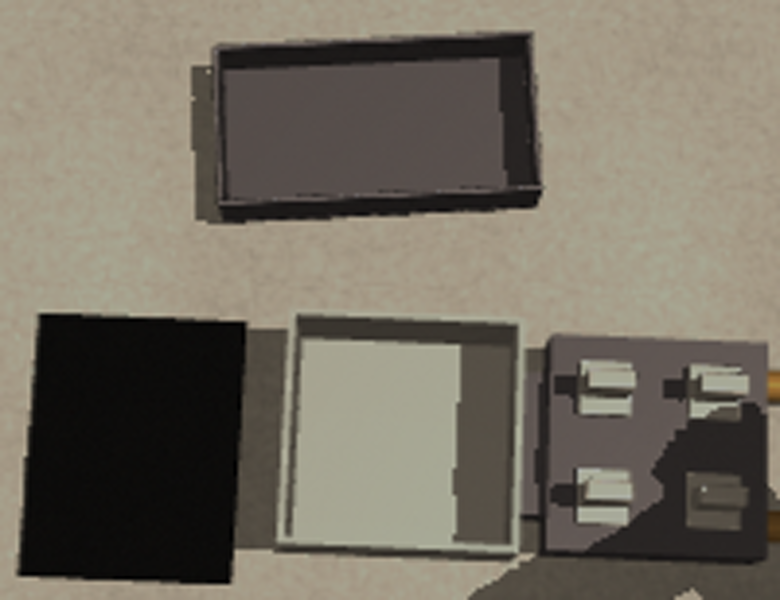

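The enlarged crops show all four sockets holding white cartridges, including the shaded one at crop (717,497). In the scoop crop the nose points up, the longer black tab is on the right and the fin on the left. The lid corners are at about (182,66) and (335,95), and the rear corners at (72,440) and (225,465).

```bash
cat > h.py <<'E'
import numpy as np, cv2
from bench import *
from scipy.optimize import least_squares
from scipy.spatial.transform import Rotation as R
def proj(n,P):
    c=camera_params(n);V=c["view"];P=np.atleast_2d(P)@V[:3,:3].T+V[:3,3]
    q=(P*[1,-1,-1])@c["camera_matrix"].T
    return q[:,:2]/q[:,2:]
def ray(n,uv,z):
    c=camera_params(n);V=c["view"];C=-V[:3,:3].T@V[:3,3]
    d=np.linalg.solve(c["camera_matrix"],[uv[0],uv[1],1])*[1,-1,-1]
    d=V[:3,:3].T@d
    return C+d*(z-C[2])/d[2]
def fit(n,model,px,x0=(0.5,0,0),z0=0):
    model=np.array(model,float);px=np.array(px,float)
    def w(p):
        c,s=np.cos(p[2]),np.sin(p[2])
        return np.c_[p[0]+c*model[:,0]-s*model[:,1],p[1]+s*model[:,0]+c*model[:,1],model[:,2]+z0]
    r=least_squares(lambda p:(proj(n,w(p))-px).ravel(),x0)
    return r.x,np.abs(r.fun).reshape(-1,2).round(1).tolist()
E
cat > a.py <<'E'
from h import *
def c1(*q): return [(140+(u+.5)/6-.5,165+(v+.5)/6-.5) for u,v in q]
def c2(*q): return [(215+(u+.5)/3.9-.5,110+(v+.5)/3.87-.5) for u,v in q]
p=lambda n,r:print(n,r[0].round(4),r[1])
p("scoop",fit("top",[(.102,.033,.051),(.102,-.033,.051),(-.07,.033,.051),(-.07,-.033,.051),(.07,.002,.096)],c1((182,66),(335,95),(72,440),(225,465),(215,128))))
u=fit("top",[(.08,.08,.09),(.08,-.08,.09),(-.08,-.08,.09),(-.08,.08,.09),(.075,-.1,.06),(.075,-.25,.06),(-.075,-.25,.06),(-.075,-.1,.06)],c2((292,314),(522,322),(518,553),(276,548),(548,335),(768,343),(767,560),(543,553)));p("unit",u)
p("mat",fit("top",[(.095,.075,.003),(.095,-.075,.003),(-.095,-.075,.003),(-.095,.075,.003)],c2((38,313),(246,322),(231,583),(18,575))))
p("tray",fit("top",[(.06,.115,.05),(.06,-.115,.05),(-.06,-.115,.05),(-.06,.115,.05)],c2((217,45),(531,33),(541,188),(219,204)),x0=(.7,0,0)))
X=u[0]
for n,q in zip("ABCD",c2((610,368),(722,378),(608,482),(722,487))):
    w=ray("top",q,.106);d=w[:2]-X[:2];c,s=np.cos(X[2]),np.sin(X[2]);print(n,w.round(4),(c*d[0]+s*d[1]).round(4),(-s*d[0]+c*d[1]).round(4))
for n,q in zip(["redA","redB","bottle","cup"],[(446,227),(390,277),(478,135),(490,249)]):print(n,ray("top",q,.09 if n[0]=="r" else .21 if n[0]=="b" else .035).round(3))
E
python3 a.py
```

```text
scoop [ 0.4796  0.3635 -0.231 ] [[1.3, 0.1], [0.8, 0.5], [1.2, 0.9], [0.3, 0.6], [1.4, 0.1]]
unit [ 0.4544 -0.0254 -0.0374] [[1.2, 0.6], [0.5, 0.5], [0.2, 0.7], [0.1, 0.1], [0.4, 0.3], [0.5, 0.2], [0.1, 0.0], [0.6, 0.1]]
mat [ 0.4566  0.1649 -0.0425] [[0.0, 0.1], [0.0, 0.3], [0.1, 0.2], [0.1, 0.2]]
tray [ 0.6882 -0.0092  0.0442] [[1.0, 0.3], [0.6, 0.6], [0.6, 0.7], [0.2, 0.1]]
A [ 0.4953 -0.1637  0.106 ] 0.046 -0.1367
B [ 0.4883 -0.238   0.106 ] 0.0418 -0.2113
C [ 0.4188 -0.1604  0.106 ] -0.0306 -0.1363
D [ 0.4152 -0.2354  0.106 ] -0.0313 -0.2113
redA [ 0.439 -0.36   0.09 ]
redB [ 0.311 -0.209  0.09 ]
bottle [ 0.65  -0.417  0.21 ]
cup [ 0.385 -0.492  0.035]
```

Run:
```python
from h import *
t=cv2.imread("pics/top0.png")
def draw(p,boxes,im,k,o):
    c,s=np.cos(p[2]),np.sin(p[2])
    for x0,x1,y0,y1,z in boxes:
        q=np.array([(x0,y0),(x1,y0),(x1,y1),(x0,y1)])
        w=np.c_[p[0]+c*q[:,0]-s*q[:,1],p[1]+s*q[:,0]+c*q[:,1],[z]*4]
        uv=((proj("top",w)-o+.5)*k-.5)
        cv2.polylines(im,[np.round(uv).astype(int)],True,(0,255,0),1)
a=cv2.resize(t[165:255,140:210],None,fx=6,fy=6,interpolation=cv2.INTER_CUBIC)
draw((.4796,.3635,-.231),[(-.07,.102,-.033,.033,.051),(-.07,.102,-.033,.033,.0),(-.05,.015,.006,.014,.096),(-.03,.07,-.006,.002,.096)],a,6,np.array([140,165]))
b=cv2.resize(t[190:265,350:415],None,fx=6,fy=7.2,interpolation=cv2.INTER_CUBIC)
B=[(sx-.007,sx+.007,sy-.016,sy+.016,.106) for sx in(-.0375,.0375) for sy in(-.2125,-.1375)]
B+=[(sx-.019,sx+.019,sy-.018,sy+.018,.066) for sx in(-.0375,.0375) for sy in(-.2125,-.1375)]
draw((.4544,-.0254,-.0374),B,b,np.array([6,7.2]),np.array([350,190]))
cv2.imwrite("pics/c3.png",cv2.hconcat([a[:540],b[:540]]))
```

```text
(no output)
```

View pics/c3.png

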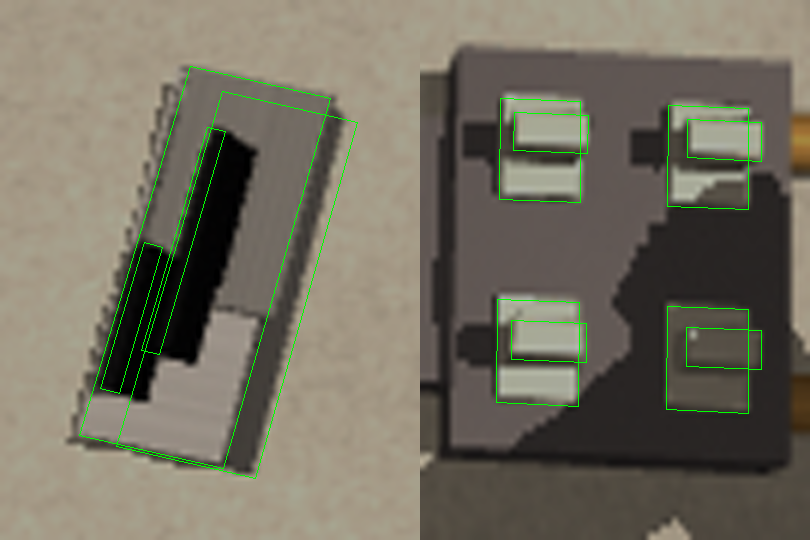

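The overlay confirms the unit pose: the cartridges sit at unit x ±37.5 mm and y −175 ±37.5 mm. The scoop fit is good to about 2 mm. Next I'll compute the cartridge moves.

```bash
cat >> h.py <<'E'
UN=(.4544,-.0254,-.0374); TR=(.6882,-.0092,.0442); MAT=(.4566,.1649,-.0425)
def W(p,x,y):
    c,s=np.cos(p[2]),np.sin(p[2]); return np.array([p[0]+c*x-s*y,p[1]+s*x+c*y])
def Q(psi,tilt=0): # tool x yaw deg; tilt about tool y, deg
    a=np.radians(psi);x=np.array([np.cos(a),np.sin(a),0]);z=np.array([0,0,-1.])
    return R.from_matrix(np.c_[x,np.cross(z,x),z])*R.from_euler('y',tilt,degrees=True)
def rows(wps,base=None):
    o=get_obs(); p0,r0=(o["position"],R.from_quat(o["tcp_rot"])) if base is None else base
    for p,r in wps:
        print((r0.inv().apply(np.array(p)-p0)*1000).round(1).tolist(),(r0.inv()*r).as_rotvec().round(3).tolist())
E
python3 - <<'E'
from h import *
q=Q(-92.14); S=[(.0375,-.1375),(.0375,-.2125),(-.0375,-.1375),(-.0375,-.2125)]
for s in S: print(W(UN,*s).round(4))
for y in(-.08,-.027,.027,.08): print("tray",W(TR,0,y).round(4))
a=W(UN,*S[0]); rows([((*a,.2),q),((*a,.071),q)])
E
```

```text
[ 0.4867 -0.1642]
[ 0.4839 -0.2392]
[ 0.4118 -0.1614]
[ 0.409  -0.2363]
tray [ 0.6917 -0.0891]
tray [ 0.6894 -0.0362]
tray [0.687  0.0178]
tray [0.6847 0.0707]
[-370.4, 268.7, 22.1] [0.002, 0.001, -1.094]
[-370.4, 268.4, 151.1] [0.002, 0.001, -1.094]
```

Emit:
apply_moves --motion '[0,-370,269,22,0.002,0.001,-1.094,0,-370,269,22,0.002,0.001,-1.094,0,-370,269,22,0.002,0.001,-1.094,0,-370,269,22,0.002,0.001,-1.094,0,-370,269,22,0.002,0.001,-1.094,0,-370,269,22,0.002,0.001,-1.094,0,-370,269,22,0.002,0.001,-1.094,0,-370,269,22,0.002,0.001,-1.094,0,-370,269,22,0.002,0.001,-1.094,0,-370,269,22,0.002,0.001,-1.094,0,-370,269,22,0.002,0.001,-1.094,0,-370,269,22,0.002,0.001,-1.094]' --squeeze 45

```text
clock: 1.6
position: [0.4859, -0.1655, 0.2006]
tcp_rot: [-0.693, 0.721, -0.001, -0.0]
wrist_force: [-0.5, -0.5, 0.5]
finger_gap: 1.003
grasp_force: 0.0
```

Run:
```python
from h import *
o=get_obs();print(o["position"],o["joints"].round(2),o["clock"])
q=Q(-92.14); a=W(UN,.0375,-.1375); t=W(TR,0,-.08)
rows([((*a,.2),q),((*a,.071),q),((*a,.2),q),((*t,.2),q),((*t,.064),q)])
```

```text
[ 0.48593659 -0.16549583  0.20061647] [-0.01  0.21 -0.3   0.   -1.06 -0.03] 1.6
[-1.3, -0.7, 0.6] [-0.001, -0.002, -0.001]
[-1.6, -0.6, 129.6] [-0.001, -0.002, -0.001]
[-1.3, -0.7, 0.6] [-0.001, -0.002, -0.001]
[-84.3, -202.7, 0.7] [-0.001, -0.002, -0.001]
[-84.5, -202.5, 136.7] [-0.001, -0.002, -0.001]
```

Emit:
apply_moves --motion '[0,-1.5,-0.7,60,0,0,0,0,-1.5,-0.7,110,0,0,0,0,-1.5,-0.7,129,0,0,0,0,-1.5,-0.7,129,0,0,0,255,-1.5,-0.7,129,0,0,0,255,-1.5,-0.7,129,0,0,0,255,-1.5,-0.7,129,0,0,0,255,-1.5,-0.7,129,0,0,0,255,-1.5,-0.7,129,0,0,0]' --squeeze 45

```text
clock: 2.72
position: [0.4873, -0.1633, 0.0717]
tcp_rot: [-0.694, 0.72, -0.001, -0.0]
wrist_force: [-1.9, -0.3, 0.2]
finger_gap: 0.518
grasp_force: 0.0
```

Emit:
apply_moves --motion '[255,0,0,0,0,0,0,255,0,0,0,0,0,0,255,0,0,0,0,0,0,255,0,0,0,0,0,0,255,0,0,0,0,0,0,255,0,0,0,0,0,0,255,0,0,-5,0,0,0,255,0,0,-10,0,0,0,255,0,0,-20,0,0,0,255,0,0,-50,0,0,0,255,0,0,-100,0,0,0,255,0,0,-129,0,0,0]'

```text
clock: 4.22
position: [0.4874, -0.1634, 0.2045]
tcp_rot: [-0.694, 0.72, -0.003, 0.001]
wrist_force: [-0.3, -0.0, -0.1]
finger_gap: 0.158
grasp_force: 45.0
```

Run:
```python
from h import *
q=Q(-92.14); t=W(TR,0,-.08);a=W(UN,.0375,-.2125)
rows([((*t,.2),q),((*t,.064),q),((*t,.2),q),((*a,.2),q)])
```

```text
[-81.7, -201.5, 5.2] [-0.005, -0.003, 0.001]
[-82.1, -200.8, 141.2] [-0.005, -0.003, 0.001]
[-81.7, -201.5, 5.2] [-0.005, -0.003, 0.001]
[75.8, 0.8, 4.7] [-0.005, -0.003, 0.001]
```

Emit:
apply_moves --motion '[255,-82,-201,0,0,0,0,255,-82,-201,0,0,0,0,255,-82,-201,0,0,0,0,255,-82,-201,0,0,0,0,255,-82,-201,50,0,0,0,255,-82,-201,100,0,0,0,255,-82,-201,130,0,0,0,255,-82,-201,140,0,0,0,255,-82,-201,140,0,0,0,130,-82,-201,140,0,0,0,130,-82,-201,140,0,0,0,130,-82,-201,140,0,0,0]'

```text
clock: 5.72
position: [0.6914, -0.0889, 0.0613]
tcp_rot: [-0.694, 0.72, -0.001, 0.0]
wrist_force: [-0.4, -0.4, 0.3]
finger_gap: 0.41
grasp_force: 0.0
```

Run:
```python
from h import *
q=Q(-92.14); t=W(TR,0,-.08);a=W(UN,.0375,-.2125)
o=get_obs();print(o["position"],o["finger_gap"])
rows([((*t,.2),q),((*a,.2),q),((*a,.071),q)])
```

```text
[ 0.69143881 -0.08885093  0.06129546] 0.41021803989468336
[0.5, -0.6, -138.7] [-0.002, -0.002, 0.0]
[158.1, 201.5, -138.8] [-0.002, -0.002, 0.0]
[157.9, 201.8, -9.9] [-0.002, -0.002, 0.0]
```

Emit:
apply_moves --motion '[130,0,0,-50,0,0,0,130,0,0,-100,0,0,0,130,0,0,-139,0,0,0,130,158,201,-139,0,0,0,130,158,201,-139,0,0,0,130,158,201,-139,0,0,0,130,158,201,-139,0,0,0,130,158,201,-139,0,0,0,130,158,201,-139,0,0,0,130,158,201,-80,0,0,0,130,158,201,-30,0,0,0,130,158,201,-10,0,0,0]'

```text
clock: 7.22
position: [0.484, -0.2379, 0.0673]
tcp_rot: [-0.694, 0.72, 0.001, -0.002]
wrist_force: [-0.0, 0.0, 0.5]
finger_gap: 0.488
grasp_force: 0.0
```

Run:
```python
from h import *
q=Q(-92.14); t=W(TR,0,-.027);a=W(UN,.0375,-.2125)
o=get_obs();print(o["position"],o["finger_gap"])
rows([((*a,.071),q)])
cv2.imwrite("pics/t1.png",cv2.resize(get_image("top")[110:265,215:415,::-1],None,fx=3.9,fy=3.87,interpolation=cv2.INTER_CUBIC))
```

```text
[ 0.48403388 -0.2379444   0.06728939] 0.48805644358441863
[1.2, 0.1, -3.7] [0.004, -0.001, 0.002]
```

View pics/t1.png

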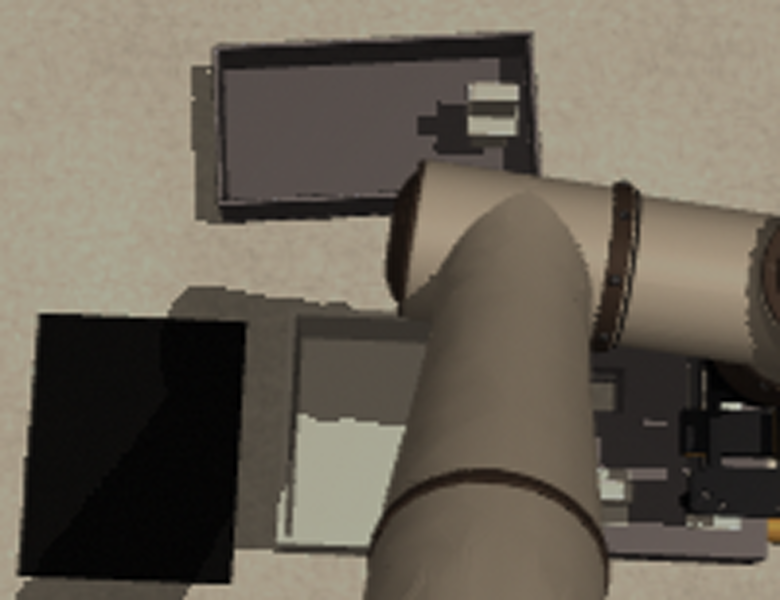

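The first cartridge now stands upright in the tray at crop (493,110). Continuing with the second.

Emit:
apply_moves --motion '[255,1,0,0,0,0,0,255,1,0,0,0,0,0,255,1,0,0,0,0,0,255,1,0,0,0,0,0,255,1,0,0,0,0,0,255,1,0,0,0,0,0,255,1,0,-5,0,0,0,255,1,0,-10,0,0,0,255,1,0,-20,0,0,0,255,1,0,-50,0,0,0,255,1,0,-100,0,0,0,255,1,0,-129,0,0,0]'

```text
clock: 8.78
position: [0.485, -0.2406, 0.2038]
tcp_rot: [-0.694, 0.72, -0.003, 0.001]
wrist_force: [0.4, 0.2, -0.5]
finger_gap: 0.158
grasp_force: 45.0
```

Run:
```python
from h import *
q=Q(-92.14); t=W(TR,0,-.027)
rows([((*t,.2),q),((*t,.064),q)])
```

```text
[-211.7, -196.8, 4.1] [-0.005, -0.004, 0.001]
[-212.2, -196.1, 140.1] [-0.005, -0.004, 0.001]
```

Emit:
apply_moves --motion '[255,-212,-196,0,0,0,0,255,-212,-196,0,0,0,0,255,-212,-196,0,0,0,0,255,-212,-196,0,0,0,0,255,-212,-196,0,0,0,0,255,-212,-196,50,0,0,0,255,-212,-196,100,0,0,0,255,-212,-196,130,0,0,0,255,-212,-196,141,0,0,0,255,-212,-196,141,0,0,0,130,-212,-196,141,0,0,0,130,-212,-196,141,0,0,0]'

```text
clock: 10.28
position: [0.6886, -0.0358, 0.0595]
tcp_rot: [-0.694, 0.72, -0.001, 0.0]
wrist_force: [0.1, -0.1, -0.5]
finger_gap: 0.303
grasp_force: 0.0
```

Run:
```python
from h import *
q=Q(-92.14); t=W(TR,0,-.027);a=W(UN,-.0375,-.1375)
o=get_obs();print(o["position"],o["finger_gap"])
rows([((*t,.2),q),((*a,.2),q),((*a,.071),q)])
```

```text
[ 0.6886054  -0.03579309  0.05949348] 0.302540525031667
[0.6, -1.2, -140.5] [-0.003, -0.002, 0.0]
[136.0, 271.6, -141.0] [-0.003, -0.002, 0.0]
[135.8, 272.0, -12.0] [-0.003, -0.002, 0.0]
```

Emit:
apply_moves --motion '[130,0,0,0,0,0,0,130,0,0,-50,0,0,0,130,0,0,-100,0,0,0,130,0,0,-141,0,0,0,130,136,271,-141,0,0,0,130,136,271,-141,0,0,0,130,136,271,-141,0,0,0,130,136,271,-141,0,0,0,130,136,271,-141,0,0,0,130,136,271,-141,0,0,0,130,136,271,-90,0,0,0,130,136,271,-40,0,0,0]'

```text
clock: 11.78
position: [0.4139, -0.1614, 0.0983]
tcp_rot: [-0.694, 0.72, -0.003, 0.001]
wrist_force: [1.1, 0.3, 0.2]
finger_gap: 0.491
grasp_force: 0.0
```

Run:
```python
from h import *
q=Q(-92.14); a=W(UN,-.0375,-.1375)
o=get_obs();print(o["position"],o["finger_gap"])
rows([((*a,.2),q),((*a,.071),q)])
```

```text
[ 0.4139363  -0.16142492  0.0982778 ] 0.49113544873351256
[0.2, 1.6, -101.7] [-0.005, -0.002, 0.001]
[0.0, 2.3, 27.3] [-0.005, -0.002, 0.001]
```

Emit:
apply_moves --motion '[130,0,1,27,0,0,0,255,0,1,27,0,0,0,255,0,1,27,0,0,0,255,0,1,27,0,0,0,255,0,1,27,0,0,0,255,0,1,27,0,0,0,255,0,1,27,0,0,0,255,0,1,22,0,0,0,255,0,1,17,0,0,0,255,0,1,-10,0,0,0,255,0,1,-60,0,0,0,255,0,1,-103,0,0,0]'

```text
clock: 13.28
position: [0.4099, -0.1614, 0.2033]
tcp_rot: [-0.694, 0.72, -0.0, -0.001]
wrist_force: [0.1, -0.7, -1.4]
finger_gap: 0.163
grasp_force: 45.0
```

Run:
```python
from h import *
q=Q(-92.14); t=W(TR,0,.027)
rows([((*t,.2),q),((*t,.0595),q)])
```

```text
[-189.2, -270.3, 2.6] [0.001, -0.002, 0.001]
[-189.5, -270.5, 143.1] [0.001, -0.002, 0.001]
```

Emit:
apply_moves --motion '[255,-190,-270,0,0,0,0,255,-190,-270,0,0,0,0,255,-190,-270,0,0,0,0,255,-190,-270,0,0,0,0,255,-190,-270,0,0,0,0,255,-190,-270,0,0,0,0,255,-190,-270,50,0,0,0,255,-190,-270,100,0,0,0,255,-190,-270,130,0,0,0,255,-190,-270,143,0,0,0,255,-190,-270,143,0,0,0,130,-190,-270,143,0,0,0]'

```text
clock: 14.78
position: [0.688, 0.018, 0.0603]
tcp_rot: [-0.694, 0.72, -0.001, -0.0]
wrist_force: [0.1, -0.8, -1.1]
finger_gap: 0.209
grasp_force: 0.1
```

Run:
```python
from h import *
q=Q(-92.14); t=W(TR,0,.027);a=W(UN,-.0375,-.2125)
o=get_obs();print(o["position"],o["finger_gap"])
rows([((*t,.2),q),((*a,.2),q),((*a,.071),q)])
```

```text
[0.68796889 0.01795251 0.06033801] 0.20945420548316185
[0.5, 0.8, -139.7] [-0.001, -0.002, 0.001]
[264.7, 269.3, -139.4] [-0.001, -0.002, 0.001]
[264.4, 269.4, -10.4] [-0.001, -0.002, 0.001]
```

Emit:
apply_moves --motion '[130,0,0,0,0,0,0,130,0,0,0,0,0,0,130,0,0,-50,0,0,0,130,0,0,-100,0,0,0,130,0,0,-140,0,0,0,130,264,268,-140,0,0,0,130,264,268,-140,0,0,0,130,264,268,-140,0,0,0,130,264,268,-140,0,0,0,130,264,268,-140,0,0,0,130,264,268,-140,0,0,0,130,264,268,-140,0,0,0]'

```text
clock: 16.27
position: [0.4073, -0.237, 0.1988]
tcp_rot: [-0.692, 0.722, -0.001, -0.0]
wrist_force: [0.4, 0.4, 0.1]
finger_gap: 0.49
grasp_force: 0.0
```

Run:
```python
from h import *
q=Q(-92.14); a=W(UN,-.0375,-.2125)
o=get_obs();print(o["position"],o["finger_gap"])
rows([((*a,.2),q),((*a,.071),q)])
```

```text
[ 0.40730352 -0.23701167  0.19880608] 0.4901450019587361
[-0.7, -1.6, -1.2] [-0.0, -0.002, -0.004]
[-0.9, -1.6, 127.8] [-0.0, -0.002, -0.004]
```

Emit:
apply_moves --motion '[130,-1,-1,60,0,0,0,130,-1,-1,110,0,0,0,130,-1,-1,128,0,0,0,130,-1,-1,128,0,0,0,255,-1,-1,128,0,0,0,255,-1,-1,128,0,0,0,255,-1,-1,128,0,0,0,255,-1,-1,128,0,0,0,255,-1,-1,128,0,0,0,255,-1,-1,128,0,0,0,255,-1,-1,123,0,0,0,255,-1,-1,118,0,0,0]'

```text
clock: 17.77
position: [0.4097, -0.2341, 0.0799]
tcp_rot: [-0.694, 0.72, 0.001, -0.001]
wrist_force: [-3.3, -0.1, -1.4]
finger_gap: 0.157
grasp_force: 45.0
```

Run:
```python
from h import *
q=Q(-92.14); t=W(TR,0,.08)
o=get_obs();print(o["position"],o["finger_gap"])
rows([((*t,.2),q),((*t,.0595),q)])
```

```text
[ 0.40969627 -0.23414594  0.07987117] 0.15746280809743202
[-314.9, -262.9, -121.2] [0.003, -0.001, -0.0]
[-315.0, -263.4, 19.3] [0.003, -0.001, -0.0]
```

Emit:
apply_moves --motion '[255,0,0,-10,0,0,0,255,0,0,-60,0,0,0,255,0,0,-121,0,0,0,255,0,0,-121,0,0,0,255,-315,-263,-121,0,0,0,255,-315,-263,-121,0,0,0,255,-315,-263,-121,0,0,0,255,-315,-263,-121,0,0,0,255,-315,-263,-121,0,0,0,255,-315,-263,-121,0,0,0,255,-315,-263,-121,0,0,0,255,-315,-263,-121,0,0,0]'

```text
clock: 19.27
position: [0.6878, 0.0733, 0.2002]
tcp_rot: [-0.695, 0.719, -0.001, 0.0]
wrist_force: [-1.3, -0.6, -1.2]
finger_gap: 0.158
grasp_force: 45.0
```

Run:
```python
from h import *
q=Q(-92.14); t=W(TR,0,.08)
o=get_obs();print(o["position"],o["finger_gap"])
rows([((*t,.2),q),((*t,.0595),q)])
```

```text
[0.68780295 0.07331789 0.20020228] 0.15791009285354943
[2.7, 3.0, 0.2] [-0.002, -0.001, 0.003]
[2.5, 3.4, 140.7] [-0.002, -0.001, 0.003]
```

Emit:
apply_moves --motion '[255,2,2,50,0,0,0,255,2,2,100,0,0,0,255,2,2,130,0,0,0,255,2,2,141,0,0,0,255,2,2,141,0,0,0,110,2,2,141,0,0,0,110,2,2,141,0,0,0,110,2,2,141,0,0,0,110,2,2,141,0,0,0,110,2,2,90,0,0,0,110,2,2,40,0,0,0,110,2,2,-10,0,0,0]'

```text
clock: 20.78
position: [0.6837, 0.0688, 0.2129]
tcp_rot: [-0.694, 0.72, -0.001, -0.0]
wrist_force: [0.9, 0.4, -1.0]
finger_gap: 0.57
grasp_force: 0.0
```

Run:
```python
from h import *
t=cv2.cvtColor(get_image("top"),cv2.COLOR_RGB2BGR);cv2.imwrite("pics/top2.png",t)
cv2.imwrite("pics/t2.png",cv2.resize(t[90:270,135:415],None,fx=2.8,fy=2.8,interpolation=cv2.INTER_CUBIC))
```

```text
(no output)
```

View pics/t2.png

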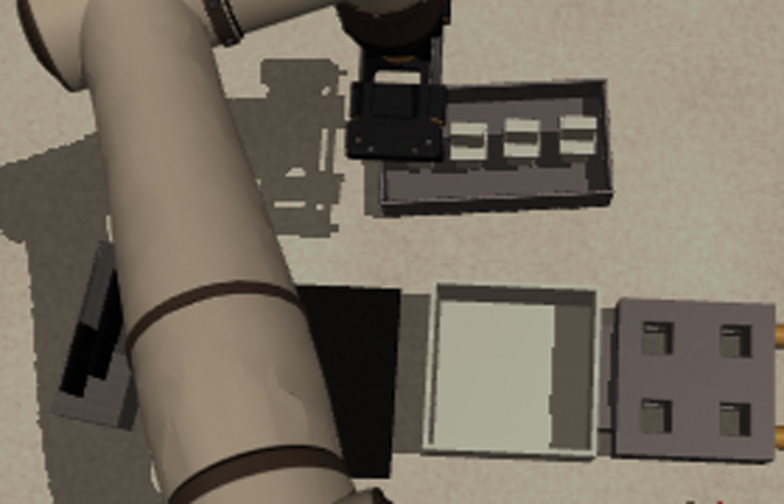

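All four sockets are empty, and the cartridges stand in the tray (the fourth is hidden behind the gripper). I'll move the arm aside and re-measure the scoop.

Run:
```python
from h import *
rows([((.5,-.15,.25),Q(-13.2))])
```

```text
[225.4, 179.1, -30.7] [-0.013, -0.011, -1.376]
```

Emit:
apply_moves --motion '[60,225,180,-40,0,0,-1.376,60,225,180,-40,0,0,-1.376,60,225,180,-40,0,0,-1.376,60,225,180,-40,0,0,-1.376,60,225,180,-40,0,0,-1.376,60,225,180,-40,0,0,-1.376,60,225,180,-40,0,0,-1.376,60,225,180,-40,0,0,-1.376]'

```text
clock: 21.82
position: [0.4954, -0.1495, 0.2516]
tcp_rot: [0.993, -0.114, 0.001, 0.001]
wrist_force: [-0.4, -0.4, -0.5]
finger_gap: 0.763
grasp_force: 0.0
```

Run:
```python
from h import *
o=get_obs();print(o["joints"].round(2),R.from_quat(o["tcp_rot"]).as_matrix()[:,0])
t=cv2.cvtColor(get_image("top"),cv2.COLOR_RGB2BGR);cv2.imwrite("pics/top3.png",t)
a=cv2.resize(t[165:255,140:210],None,fx=6,fy=6,interpolation=cv2.INTER_CUBIC)
b=cv2.resize(t[110:170,260:360],None,fx=3.7,fy=3.7,interpolation=cv2.INTER_CUBIC)
c=np.zeros((540,800,3),np.uint8);c[:,:420]=a;c[:b.shape[0],430:430+b.shape[1]]=b
cv2.imwrite("pics/t3.png",c)
```

```text
[ 0.02  0.18 -0.21  0.   -1.18  1.32] [ 0.97381057 -0.22735273  0.00192653]
```

View pics/t3.png

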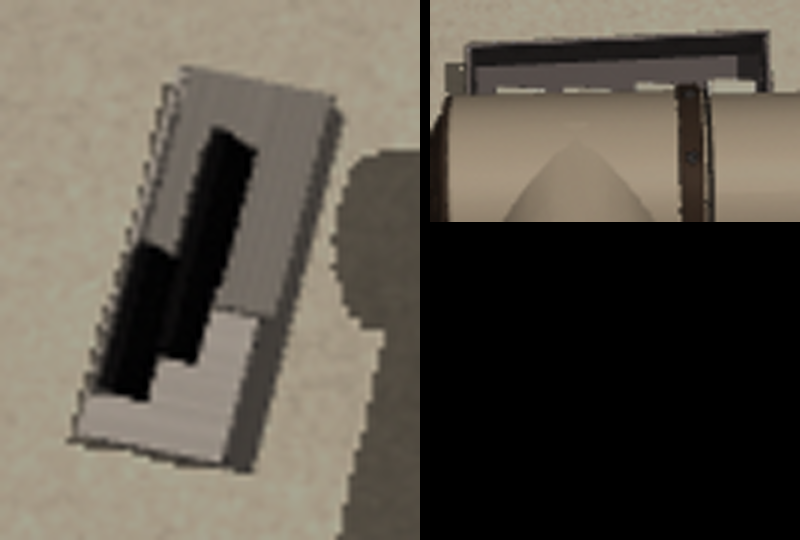

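The scoop has not moved (same corners as before). Now approaching its fin and tab.

```bash
cat >> h.py <<'E'
SC=(.479,.3625,-.231)
E
python3 - <<'E'
from h import *
q=Q(-13.2);g=W(SC,.003,.004);print(g)
rows([((*g,.2),q),((*g,.064),q)])
E
```

```text
[0.48283612 0.3657069 ]
[-129.0, -498.9, 50.6] [0.001, -0.002, 0.002]
[-129.3, -499.1, 186.6] [0.001, -0.002, 0.002]
```

Emit:
apply_moves --motion '[60,-129,-499,0,0,0,0,60,-129,-499,50,0,0,0,60,-129,-499,50,0,0,0,60,-129,-499,50,0,0,0,60,-129,-499,50,0,0,0,60,-129,-499,50,0,0,0,60,-129,-499,50,0,0,0,60,-129,-499,50,0,0,0,60,-129,-499,50,0,0,0,60,-129,-499,50,0,0,0,60,-129,-499,50,0,0,0]'

```text
clock: 23.25
position: [0.4848, 0.3646, 0.2008]
tcp_rot: [0.993, -0.116, 0.001, 0.001]
wrist_force: [-0.4, -1.6, -0.4]
finger_gap: 0.766
grasp_force: 0.0
```

Run:
```python
from h import *
q=Q(-13.2);g=W(SC,.003,.004)
o=get_obs();print(o["position"],o["joints"].round(2),o["finger_gap"])
rows([((*g,.2),q),((*g,.064),q)])
t=cv2.cvtColor(get_image("side"),cv2.COLOR_RGB2BGR)
cv2.imwrite("pics/s1.png",cv2.resize(t[50:250,140:400],None,fx=3,fy=3,interpolation=cv2.INTER_CUBIC))
```

```text
[0.48482735 0.36458461 0.20082454] [ 0.91  0.37 -0.07  0.   -1.13  0.42] 0.7662905923154522
[-2.2, -0.6, 0.8] [0.002, -0.001, -0.003]
[-2.4, -0.9, 136.8] [0.002, -0.001, -0.003]
```

View pics/s1.png

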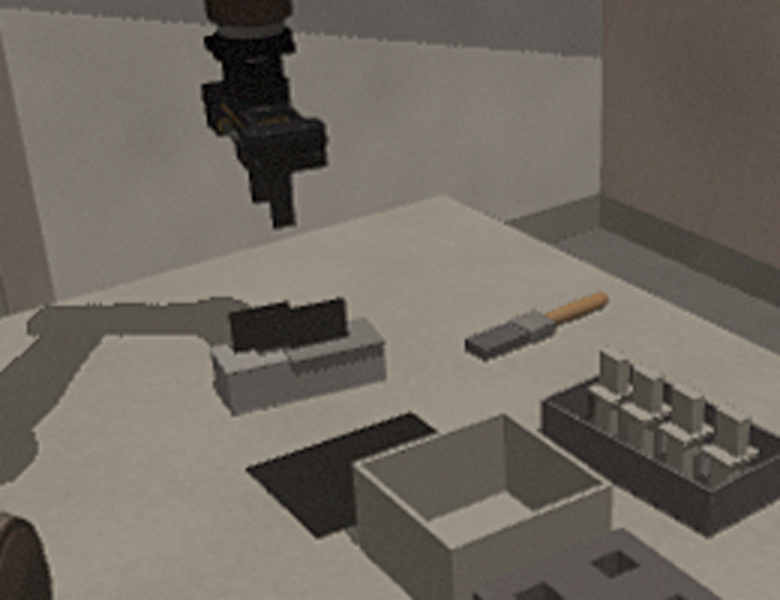

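All four cartridges stand in the tray (crop x 600–750, y 350–470). The gripper is above the scoop, whose lid is shut. Descending to pinch.

Emit:
apply_moves --motion '[60,-2,0,50,0,0,0,60,-2,0,100,0,0,0,60,-2,0,125,0,0,0,60,-2,0,136,0,0,0,60,-2,0,136,0,0,0,255,-2,0,136,0,0,0,255,-2,0,136,0,0,0,255,-2,0,136,0,0,0,255,-2,0,136,0,0,0,255,-2,0,136,0,0,0,255,-2,0,136,0,0,0,255,-2,0,136,0,0,0]' --squeeze 45

```text
clock: 24.8
position: [0.483, 0.3666, 0.0648]
tcp_rot: [0.993, -0.115, 0.001, 0.001]
wrist_force: [-1.2, 3.4, 2.6]
finger_gap: 0.218
grasp_force: 44.9
```

Emit:
apply_moves --motion '[255,0,0,0,0,0,0,255,0,0,0,0,0,0,255,0,0,0,0,0,0,255,0,0,0,0,0,0]'

```text
clock: 25.3
position: [0.483, 0.3666, 0.0649]
tcp_rot: [0.993, -0.116, 0.001, 0.0]
wrist_force: [-2.9, 4.0, 5.5]
finger_gap: 0.221
grasp_force: 44.9
```

Run:
```python
from h import *
o=get_obs();print(o["position"],o["joints"].round(2),o["finger_gap"],o["finger_gap"]*87)
q=R.from_quat(o["tcp_rot"]); x=q.as_matrix()[:,0];print(np.degrees(np.arctan2(x[1],x[0])))
```

```text
[0.4829693  0.36655092 0.06486752] [ 0.92  0.5  -0.24  0.   -0.83  0.42] 0.2212935783695762 19.252541318153128
-13.26676511669711
```

Run:
```python
from h import *
o=get_obs();d=o["position"][:2]-SC[:2];c,s=np.cos(SC[2]),np.sin(SC[2]);off=(c*d[0]+s*d[1],-s*d[0]+c*d[1]);print(off)
T=(*W(MAT,-.015,.015),MAT[2]);print(T);g=W(T,*off)
q=Q(np.degrees(MAT[2]))
rows([((*o["position"][:2],.165),Q(-13.2)),((*g,.165),q),((*g,.068),q)])
```

```text
(np.float64(0.002936406763458147), np.float64(0.004852092862707049))
(np.float64(0.4422508529393049), np.float64(0.18052376326723313), -0.0425)
[0.2, 0.1, -100.1] [0.001, -0.002, -0.001]
[5.2, 185.2, -100.0] [0.001, -0.002, -0.189]
[5.0, 185.1, -3.0] [0.001, -0.002, -0.189]
```

Emit:
apply_moves --motion '[255,0,0,-15,0,0,0,255,0,0,-35,0,0,0,255,0,0,-60,0,0,0,255,0,0,-85,0,0,0,255,0,0,-100,0,0,0,255,0,0,-100,0,0,0,255,1,25,-100,0,0,-0.03,255,2,65,-100,0,0,-0.07,255,3,105,-100,0,0,-0.11,255,4,145,-100,0,0,-0.15,255,5,175,-100,0,0,-0.189,255,5,185,-100,0,0,-0.189]'

```text
clock: 26.8
position: [0.4436, 0.1827, 0.1636]
tcp_rot: [1.0, -0.022, -0.001, 0.002]
wrist_force: [0.5, 0.3, -4.2]
finger_gap: 0.214
grasp_force: 44.9
```

Run:
```python
from h import *
T=(*W(MAT,-.015,.015),MAT[2]);g=W(T,.003,.005)
q=Q(np.degrees(MAT[2]))
rows([((*g,.068),q)]);print(get_obs()["position"])
t=cv2.cvtColor(get_image("side"),cv2.COLOR_RGB2BGR)
cv2.imwrite("pics/s2.png",cv2.resize(t[50:250,140:400],None,fx=3,fy=3,interpolation=cv2.INTER_CUBIC))
```

```text
[1.9, -3.1, 95.6] [0.004, 0.002, -0.003]
[0.44359502 0.18271396 0.16358442]
```

View pics/s2.png

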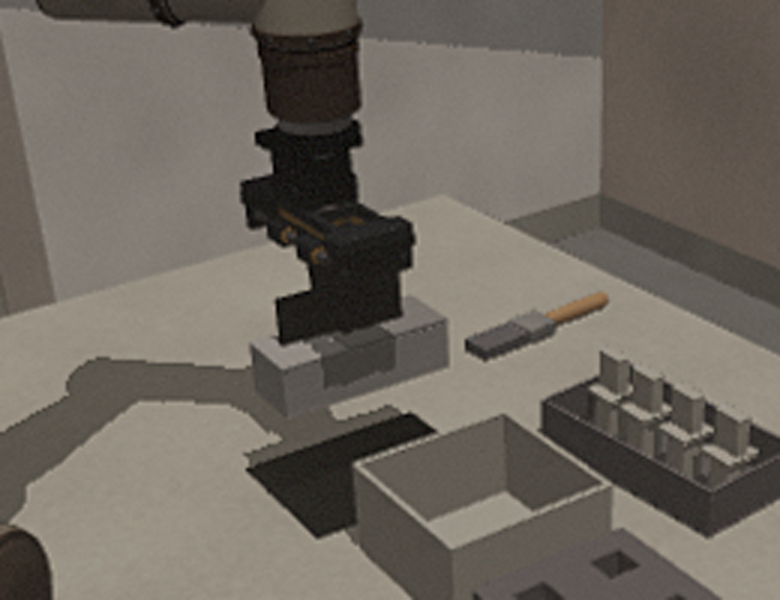

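The scoop is held level with its lid shut (crop (350,350)), above the mat. Lowering and releasing.

Emit:
apply_moves --motion '[255,1,-1,25,0,0,0,255,2,-2,55,0,0,0,255,2,-3,78,0,0,0,255,2,-3,90,0,0,0,255,2,-3,94,0,0,0,255,2,-3,96,0,0,0,255,2,-3,96,0,0,0,255,2,-3,96,0,0,0]'

```text
clock: 27.85
position: [0.4478, 0.1881, 0.0695]
tcp_rot: [1.0, -0.021, 0.001, 0.0]
wrist_force: [-0.7, -0.2, -3.5]
finger_gap: 0.219
grasp_force: 44.9
```

Run:
```python
from h import *
o=get_obs();print(o["position"],o["wrist_force"],o["moment"])
```

```text
[0.44775962 0.18808316 0.06949622] [-0.67078349 -0.16067066 -3.53066931] [-0.08851834  0.17742349  0.01199144]
```

Emit:
apply_moves --motion '[255,0,0,1,0,0,0,255,0,0,2,0,0,0,255,0,0,2,0,0,0,90,0,0,2,0,0,0,90,0,0,2,0,0,0,90,0,0,2,0,0,0,90,0,0,2,0,0,0,90,0,0,2,0,0,0,90,0,0,2,0,0,0,90,0,0,-20,0,0,0,90,0,0,-60,0,0,0,90,0,0,-100,0,0,0]'

```text
clock: 29.35
position: [0.4471, 0.1878, 0.1698]
tcp_rot: [1.0, -0.021, 0.0, 0.001]
wrist_force: [0.6, 1.0, -0.3]
finger_gap: 0.647
grasp_force: 0.0
```

Run:
```python
from h import *
o=get_obs();print(o["position"],o["wrist_force"],o["finger_gap"])
T=(*W(MAT,-.015,.015),MAT[2]); print(T)
t=cv2.cvtColor(get_image("top"),cv2.COLOR_RGB2BGR);cv2.imwrite("pics/top4.png",t)
s=cv2.cvtColor(get_image("side"),cv2.COLOR_RGB2BGR);cv2.imwrite("pics/side4.png",s)
a=cv2.resize(t[165:265,200:310],None,fx=3.6,fy=3.6,interpolation=cv2.INTER_CUBIC)
b=cv2.resize(s[120:220,200:310],None,fx=3.6,fy=3.6,interpolation=cv2.INTER_CUBIC)
cv2.imwrite("pics/t4.png",cv2.hconcat([a,b]))
```

```text
[0.44709804 0.18782098 0.16982124] [ 0.64220846  1.00154828 -0.26335116] 0.6469903106882594
(np.float64(0.4422508529393049), np.float64(0.18052376326723313), -0.0425)
```

View pics/t4.png

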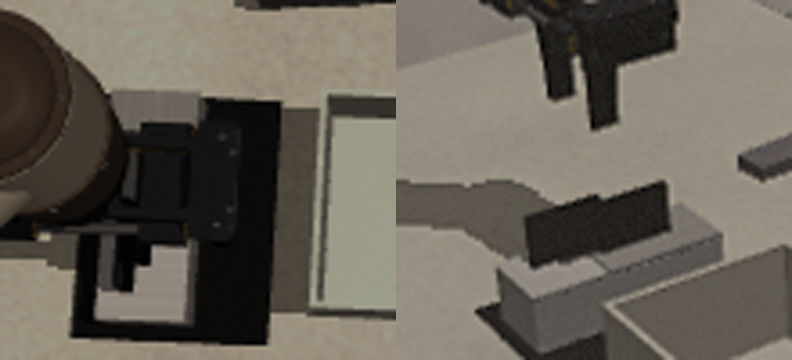

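The scoop stands on the mat, let go, with its lid shut. Next I'll grip the tab alone.

```bash
cat >> h.py <<'E'
S2=(.4447,.1831,-.042)
E
python3 - <<'E'
from h import *
q=Q(np.degrees(S2[2]));g=W(S2,.047,-.002);rows([((*g,.17),q),((*g,.071),q)])
# overlay check on side view: project fin/tab tops
print(proj("side",[(*W(S2,.07,-.002),.099),(*W(S2,.015,.01),.099),(*W(S2,-.05,.01),.099)]))
E
```

```text
[42.1, 8.9, 3.9] [-0.004, -0.009, 0.0]
[41.1, 9.3, 102.9] [-0.004, -0.009, 0.0]
[[275.36535244 169.93462395]
 [256.66804557 173.72604428]
 [236.20485842 180.27295252]]
```

Emit:
apply_moves --motion '[110,41,9,0,0,0,0,110,41,9,0,0,0,0,110,41,9,50,0,0,0,110,41,9,85,0,0,0,110,41,9,99,0,0,0,110,41,9,101,0,0,0,110,41,9,101,0,0,0,255,41,9,101,0,0,0,255,41,9,101,0,0,0,255,41,9,101,0,0,0,255,41,9,101,0,0,0,255,41,9,101,0,0,0]' --squeeze 20

```text
clock: 30.95
position: [0.4881, 0.1772, 0.068]
tcp_rot: [1.0, -0.021, 0.001, 0.001]
wrist_force: [-0.7, -0.6, 0.7]
finger_gap: 0.091
grasp_force: 19.9
```

Emit:
apply_moves --motion '[255,0,0,0,0,0,0,255,0,0,0,0,0,0,255,0,0,0,0,0,0]'

```text
clock: 31.32
position: [0.4881, 0.1771, 0.068]
tcp_rot: [1.0, -0.021, 0.001, 0.001]
wrist_force: [0.3, 0.2, 0.0]
finger_gap: 0.093
grasp_force: 20.0
```

Run:
```python
from h import *
o=get_obs();print(o["position"],o["wrist_force"],o["finger_gap"])
q=Q(np.degrees(S2[2]));g=W(S2,.047,-.064);rows([((*g,o["position"][2]),q)])
```

```text
[0.48806815 0.17714501 0.06800341] [0.26399315 0.17379209 0.02539889] 0.09330461806782238
[3.5, 59.9, 0.1] [0.002, -0.001, -0.001]
```

Emit:
apply_moves --motion '[255,0,8,0,0,0,0,255,0,20,0,0,0,0,255,0,32,0,0,0,0,255,0,44,0,0,0,0,255,0,54,0,0,0,0,255,0,59,0,0,0,0,255,0,62,0,0,0,0,255,0,62,0,0,0,0,255,0,62,0,0,0,0]'

```text
clock: 32.45
position: [0.4854, 0.1151, 0.068]
tcp_rot: [1.0, -0.021, 0.0, 0.001]
wrist_force: [0.6, -0.2, -0.6]
finger_gap: 0.092
grasp_force: 20.0
```

Run:
```python
from h import *
o=get_obs();print(o["position"],o["wrist_force"],o["finger_gap"])
```

```text
[0.4853601  0.11507644 0.06800378] [ 0.58464478 -0.1641914  -0.63458724] 0.09234869782645276
```

Emit:
apply_moves --motion '[150,0,0,0,0,0,0,150,0,0,0,0,0,0,150,0,0,0,0,0,0,150,0,0,-5,0,0,0,150,0,0,-50,0,0,0,150,0,0,-100,0,0,0,110,0,0,-102,0,0,0,110,0,0,-102,0,0,0]'

```text
clock: 33.45
position: [0.4848, 0.1152, 0.17]
tcp_rot: [1.0, -0.022, 0.0, 0.001]
wrist_force: [-1.1, -0.3, -0.8]
finger_gap: 0.532
grasp_force: 0.0
```

Run:
```python
from h import *
o=get_obs();print(o["position"],o["wrist_force"],o["finger_gap"])
q=Q(np.degrees(S2[2]));g=W(S2,.003,.010);rows([((*g,.17),q),((*g,.068),q)])
s=cv2.cvtColor(get_image("side"),cv2.COLOR_RGB2BGR);cv2.imwrite("pics/s5.png",cv2.resize(s[110:230,180:330],None,fx=5,fy=5,interpolation=cv2.INTER_CUBIC))
# predicted: fin rear top, fin front top, tab front top @62 
for L in(.055,.06,.062):print(L,((proj("side",[(*W(S2,.07,-.002-L),.099),(*W(S2,-.03,-.002-L),.099),(*W(S2,-.05,.01),.099)])-[180,110])*5).round())
```

```text
[0.48477034 0.11522179 0.17003336] [-1.1442943  -0.29428958 -0.80272097] 0.5321347482836258
[-40.0, -76.1, -0.1] [0.001, -0.001, -0.001]
[-40.1, -76.2, 101.9] [0.001, -0.001, -0.001]
0.055 [[527. 336.]
 [371. 388.]
 [281. 351.]]
0.06 [[532. 339.]
 [375. 392.]
 [281. 351.]]
0.062 [[534. 340.]
 [377. 393.]
 [281. 351.]]
```

View pics/s5.png

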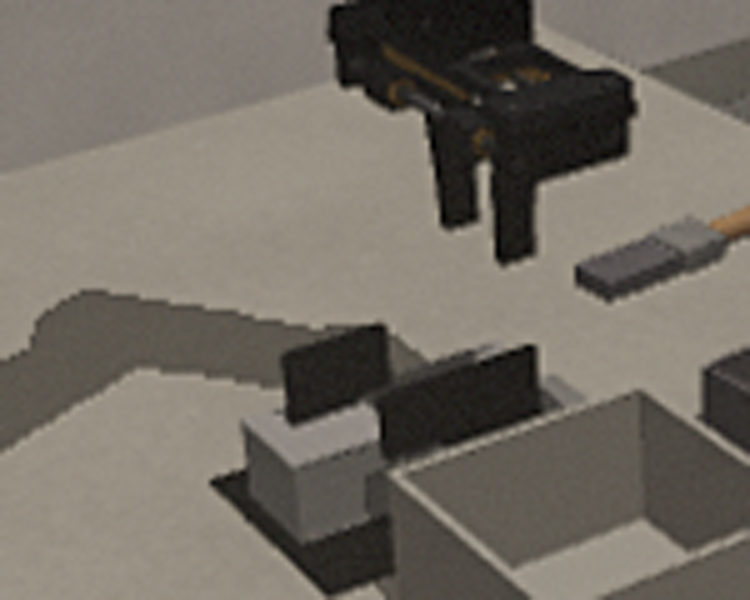

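The lid is fully open: the tab tip at crop (537,342) matches the prediction for 62 mm, and the fin stands alone at (335,370). Gripping the fin.

Emit:
apply_moves --motion '[110,-40,-76,0,0,0,0,110,-40,-76,0,0,0,0,110,-40,-76,0,0,0,0,110,-40,-76,50,0,0,0,110,-40,-76,85,0,0,0,110,-40,-76,99,0,0,0,110,-40,-76,102,0,0,0,255,-40,-76,102,0,0,0,255,-40,-76,102,0,0,0,255,-40,-76,102,0,0,0,255,-40,-76,102,0,0,0,255,-40,-76,102,0,0,0]' --squeeze 60

```text
clock: 35.0
position: [0.4484, 0.1922, 0.0681]
tcp_rot: [1.0, -0.021, 0.0, 0.002]
wrist_force: [-0.4, -5.8, 1.2]
finger_gap: 0.085
grasp_force: 50.7
```

Emit:
apply_moves --motion '[255,0,0,0,0,0,0,255,0,0,0,0,0,0,255,0,0,0,0,0,0,255,0,0,0,0,0,0]'

```text
clock: 35.5
position: [0.4483, 0.1925, 0.0678]
tcp_rot: [1.0, -0.021, 0.0, 0.001]
wrist_force: [-0.7, -1.5, 2.2]
finger_gap: 0.084
grasp_force: 60.0
```

```bash
cat >> h.py <<'E'
def noseat(nose,psi,tilt,off): # TCP for given nose pos; off = TCP in scoop frame
    q=Q(psi,tilt)  # scoop axes = tool x, -tool y, -tool z
    M=q.as_matrix()*[1,-1,-1]
    return np.array(nose)+M@(np.array(off)-[.102,0,.048]),q,np.array(nose)+M@(-np.array([.102,0,.048])),M
E
python3 - <<'E'
from h import *
o=get_obs();print(o["position"],o["wrist_force"],o["finger_gap"],o["joints"].round(2))
d=o["position"][:2]-S2[:2];c,s=np.cos(S2[2]),np.sin(S2[2]);off=(c*d[0]+s*d[1],-s*d[0]+c*d[1],o["position"][2]-.003);print(off)
up=o["position"]+[0,0,.13]
wp=[(up,Q(-2.42))]
for n,t in [((-.02,.0,.16),0),((-.02,0,.13),25),((-.02,0,.12),-25),((-.02,.0,.12),-52)]:
    p,q,so,M=noseat((*W(UN,n[0],n[1]+.0),n[2]),-2.4,t,off);print(t,"tcp",p.round(3),"scoop origin",so.round(3),"nose dir",M[:,0].round(2));wp.append((p,q))
rows(wp)
E
```

```text
[0.44832677 0.19248499 0.06779248] [-0.68298304 -1.45157425  2.1824237 ] 0.08375290115430375 [ 0.74  0.34 -0.53  0.   -0.71  0.78]
(np.float64(0.0032295210798208335), np.float64(0.009528994422622289), np.float64(0.06479247534386143))
0 tcp [ 0.336 -0.011  0.177] scoop origin [ 0.333 -0.02   0.112] nose dir [ 1.   -0.04  0.  ]
25 tcp [ 0.338 -0.011  0.103] scoop origin [ 0.362 -0.022  0.043] nose dir [ 0.91 -0.04  0.42]
-25 tcp [ 0.352 -0.012  0.177] scoop origin [ 0.322 -0.02   0.12 ] nose dir [ 0.91 -0.04 -0.42]
-52 tcp [ 0.387 -0.013  0.208] scoop origin [ 0.334 -0.02   0.171] nose dir [ 0.62 -0.03 -0.79]
[0.1, 0.3, -130.0] [0.002, -0.0, -0.001]
[-103.3, 208.4, -108.5] [0.002, -0.0, -0.001]
[-101.2, 208.2, -35.2] [0.003, 0.436, -0.0]
[-87.0, 208.3, -108.7] [0.002, -0.437, -0.001]
[-52.1, 208.4, -139.9] [0.002, -0.908, -0.002]
```

Run:
```python
from h import *
off=(.0032,.0095,.0648);wp=[]
for x,z,t in [(.0,.135,-20),(-.005,.125,-28),(-.01,.12,-36),(-.015,.118,-44),(-.015,.118,-52),(-.015,.118,-58)]:
    p,q,so,M=noseat((*W(UN,x,0),z),-2.42,t,off);print(p.round(3));wp.append((p,q))
rows(wp)
```

```text
[ 0.368 -0.012  0.185]
[ 0.371 -0.012  0.186]
[ 0.375 -0.013  0.192]
[ 0.38  -0.013  0.199]
[ 0.392 -0.013  0.206]
[ 0.402 -0.014  0.211]
[-71.6, 208.3, -116.3] [0.002, -0.35, -0.001]
[-68.9, 208.3, -118.0] [0.002, -0.489, -0.001]
[-64.6, 208.3, -123.4] [0.002, -0.629, -0.001]
[-58.9, 208.4, -130.5] [0.002, -0.768, -0.002]
[-47.1, 208.4, -137.9] [0.002, -0.908, -0.002]
[-37.6, 208.4, -142.4] [0.002, -1.013, -0.002]
```

Emit:
apply_moves --motion '[255,0,0,-20,0,0,0,255,0,0,-50,0,0,0,255,0,0,-85,0,0,0,255,0,0,-115,0,0,0,255,0,0,-130,0,0,0,255,0,0,-130,0,0,0]'

```text
clock: 36.25
position: [0.4488, 0.1937, 0.1982]
tcp_rot: [1.0, -0.021, 0.001, -0.0]
wrist_force: [-0.3, -0.7, -4.1]
finger_gap: 0.088
grasp_force: 60.0
```

Run:
```python
from h import *
o=get_obs();print(o["position"],o["wrist_force"],o["finger_gap"],o["joints"].round(2))
off=(.0032,.0095,.0648);wp=[]
for x,z,t in [(.0,.135,-20),(-.005,.125,-28),(-.01,.12,-36),(-.015,.118,-44),(-.015,.118,-52),(-.015,.118,-58)]:
    p,q,so,M=noseat((*W(UN,x,0),z),-2.42,t,off);wp.append((p,q))
rows(wp)
```

```text
[0.44877025 0.19373891 0.19816733] [-0.33933379 -0.6514144  -4.1069212 ] 0.08756894198530119 [ 0.74  0.17 -0.36  0.   -1.04  0.79]
[-72.1, 209.3, 13.3] [-0.001, -0.352, -0.001]
[-69.4, 209.3, 11.6] [-0.001, -0.491, -0.0]
[-65.1, 209.3, 6.2] [-0.001, -0.631, -0.0]
[-59.4, 209.3, -0.8] [-0.001, -0.771, -0.0]
[-47.6, 209.3, -8.3] [-0.001, -0.91, -0.0]
[-38.1, 209.3, -12.8] [-0.001, -1.015, -0.0]
```

Emit:
apply_moves --motion '[255,-5,20,-5,0,-0.02,0,255,-15,55,-5,0,-0.06,0,255,-30,95,-3,0,-0.12,0,255,-45,135,0,0,-0.18,0,255,-58,170,5,0,-0.25,0,255,-67,197,10,0,-0.31,0,255,-72,209,12,0,-0.35,0,255,-72,209,12,0,-0.35,0,255,-72,209,12,0,-0.35,0]'

```text
clock: 37.38
position: [0.3681, -0.0121, 0.186]
tcp_rot: [0.985, -0.021, -0.173, -0.003]
wrist_force: [0.6, 0.1, -3.5]
finger_gap: 0.087
grasp_force: 60.0
```

Run:
```python
from h import *
o=get_obs();print(o["position"],o["wrist_force"],o["finger_gap"],o["joints"].round(2))
off=(.0032,.0095,.0648);wp=[]
for x,z,t in [(.0,.135,-20),(-.005,.125,-28),(-.01,.12,-36),(-.015,.118,-44),(-.015,.118,-52),(-.015,.118,-58)]:
    p,q,so,M=noseat((*W(UN,x,0),z),-2.42,t,off);wp.append((p,q))
rows(wp)
```

```text
[ 0.3680761  -0.01208438  0.1859842 ] [ 0.61127414  0.10464495 -3.54820381] 0.0870009033427154 [ 0.31  0.18 -0.39 -0.12 -1.33  1.27]
[0.2, 0.2, 1.4] [0.001, -0.001, -0.0]
[2.2, 0.2, -1.1] [0.001, -0.141, -0.001]
[4.4, 0.2, -7.6] [0.001, -0.281, -0.001]
[7.3, 0.2, -16.2] [0.001, -0.42, -0.001]
[15.9, 0.3, -27.3] [0.001, -0.56, -0.001]
[23.3, 0.3, -34.7] [0.001, -0.665, -0.001]
```

Emit:
apply_moves --motion '[255,1,0,0,0,-0.07,0,255,2,0,-1,0,-0.14,0,255,3,0,-4,0,-0.21,0,255,4,0,-8,0,-0.28,0,255,6,0,-12,0,-0.35,0,255,7,0,-16,0,-0.42,0,255,11,0,-21,0,-0.49,0,255,16,0,-27,0,-0.56,0,255,19,0,-31,0,-0.61,0,255,23,0,-35,0,-0.665,0,255,23,0,-35,0,-0.665,0,255,23,0,-35,0,-0.665,0]'

```text
clock: 38.88
position: [0.4014, -0.0136, 0.2112]
tcp_rot: [0.875, -0.019, -0.484, -0.009]
wrist_force: [-0.5, 0.1, -3.8]
finger_gap: 0.088
grasp_force: 60.0
```

Emit:
apply_moves --motion '[255,0,0,0,0,0,0,255,0,0,0,0,0,0,255,0,0,0,0,0,0,255,0,0,0,0,0,0,255,0,0,0,0,0,0,255,0,0,0,0,0,0,255,0,0,0,0,0,0,255,0,0,0,0,0,0]'

```text
clock: 39.88
position: [0.4012, -0.0141, 0.2111]
tcp_rot: [0.874, -0.019, -0.485, -0.01]
wrist_force: [0.1, -0.2, -3.5]
finger_gap: 0.085
grasp_force: 60.0
```

Run:
```python
from h import *
o=get_obs();print(o["position"],o["wrist_force"],o["finger_gap"],o["joints"].round(2))
s=cv2.cvtColor(get_image("side"),cv2.COLOR_RGB2BGR);cv2.imwrite("pics/s6.png",cv2.resize(s[110:270,190:390],None,fx=3.7,fy=3.7,interpolation=cv2.INTER_CUBIC))
```

```text
[ 0.40117034 -0.01414471  0.21114723] [ 0.05333108 -0.20076868 -3.54722695] 0.08527621326556943 [ 0.2   0.58  0.   -0.22 -1.98  1.35]
```

View pics/s6.png

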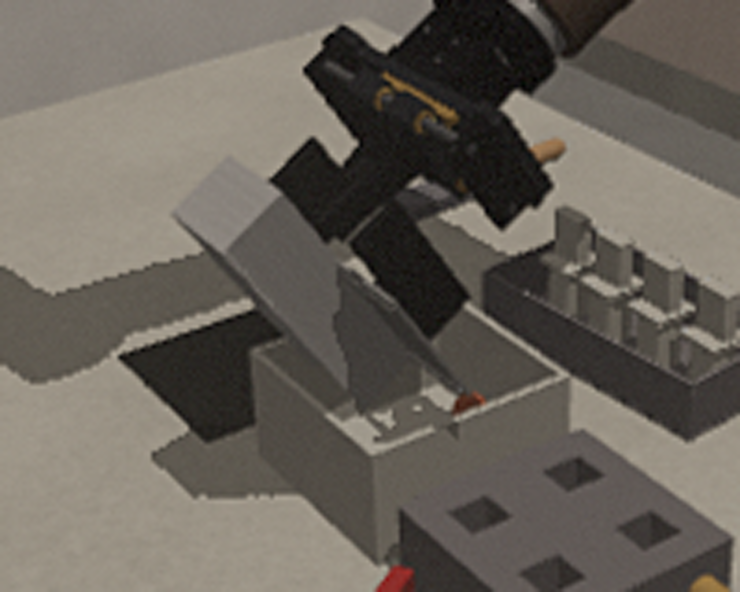

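One terracotta ball is visible in the hopper at crop (467,402), and the lid is still open. A small jiggle, then I'll go back.

Emit:
apply_moves --motion '[255,0,0,-6,0,0.06,0,255,0,0,0,0,-0.03,0,255,0,0,-6,0,0.06,0,255,0,0,0,0,-0.03,0,255,0,0,0,0,0,0,255,0,0,0,0,0,0]'

```text
clock: 40.67
position: [0.4015, -0.0143, 0.2121]
tcp_rot: [0.875, -0.019, -0.483, -0.009]
wrist_force: [0.1, -0.7, -2.6]
finger_gap: 0.085
grasp_force: 60.0
```

Run:
```python
from h import *
off=(.0032,.0095,.0648);wp=[]
for x,z,t in [(-.015,.12,-48),(-.01,.125,-38),(-.005,.13,-28),(.0,.14,-18)]:
    p,q,so,M=noseat((*W(UN,x,0),z),-2.42,t,off);wp.append((p,q))
wp.append((np.array([.4484,.1922,.2]),Q(-2.42)))
rows(wp)
```

```text
[-1.8, -0.6, 17.0] [0.001, 0.172, -0.001]
[-1.8, -0.6, 27.5] [0.001, 0.346, -0.001]
[1.2, -0.6, 37.4] [0.001, 0.521, -0.001]
[2.8, -0.7, 43.7] [0.001, 0.695, -0.001]
[30.2, -208.3, -26.0] [0.002, 1.009, -0.001]
```

Emit:
apply_moves --motion '[255,-1,0,8,0,0.086,0,255,-2,0,17,0,0.172,0,255,-2,0,27,0,0.346,0,255,1,0,37,0,0.52,0,255,3,0,40,0,0.68,0,255,8,-30,25,0,0.75,0,255,14,-80,10,0,0.82,0,255,20,-130,-5,0,0.9,0,255,26,-175,-18,0,0.97,0,255,30,-203,-26,0,1.009,0,255,30,-208,-26,0,1.009,0,255,30,-208,-26,0,1.009,0]'

```text
clock: 42.18
position: [0.4471, 0.1914, 0.1993]
tcp_rot: [1.0, -0.021, -0.003, 0.001]
wrist_force: [-0.5, -0.5, -4.4]
finger_gap: 0.089
grasp_force: 60.0
```

Run:
```python
from h import *
o=get_obs();print(o["position"],o["wrist_force"],o["finger_gap"],o["clock"])
rows([(np.array([.4484,.1922,.069]),Q(-2.42))])
t=cv2.cvtColor(get_image("top"),cv2.COLOR_RGB2BGR)
s=cv2.cvtColor(get_image("side"),cv2.COLOR_RGB2BGR)
a=cv2.resize(t[165:265,210:350],None,fx=2.7,fy=3,interpolation=cv2.INTER_CUBIC)
b=cv2.resize(s[110:270,190:390],None,fx=2.1,fy=300/160,interpolation=cv2.INTER_CUBIC)
cv2.imwrite("pics/t7.png",cv2.hconcat([a,b]))
```

```text
[0.44705172 0.19139034 0.19926921] [-0.46042343 -0.45619888 -4.40244796] 0.08878512953635223 42.175
[2.1, -1.2, 130.3] [0.003, 0.006, -0.0]
```

View pics/t7.png

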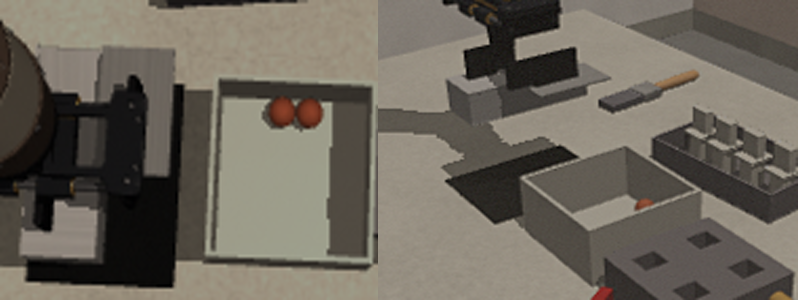

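Two balls are in the hopper at crop (282,112) and (310,113), and the scoop is level above the mat. Setting it down.

Emit:
apply_moves --motion '[255,2,-1,30,0,0.003,0,255,2,-1,75,0,0.003,0,255,2,-1,108,0,0.003,0,255,2,-1,124,0,0.003,0,255,2,-1,129,0,0.003,0,255,2,-1,131,0,0.003,0,255,2,-1,132,0,0.003,0,255,2,-1,132,0,0.003,0,130,2,-1,132,0,0.003,0,130,2,-1,132,0,0.003,0,130,2,-1,132,0,0.003,0,130,2,-1,132,0,0.003,0]'

```text
clock: 43.78
position: [0.4495, 0.1929, 0.0672]
tcp_rot: [1.0, -0.021, -0.001, 0.001]
wrist_force: [-0.3, 0.3, -0.4]
finger_gap: 0.44
grasp_force: 0.0
```

Run:
```python
from h import *
o=get_obs();print(o["position"],o["wrist_force"],o["finger_gap"],o["clock"])
rows([((o["position"][0],o["position"][1],.19),Q(-2.42)),((.5,-.12,.2),Q(-2.42))])
```

```text
[0.44945404 0.19285371 0.06723741] [-0.3255278   0.28013604 -0.4143295 ] 0.4398140442728209 43.775
[-0.2, 0.2, -122.8] [0.002, 0.002, -0.0]
[63.6, 310.6, -132.4] [0.002, 0.002, -0.0]
```

Released. I'll move the arm clear to inspect the open scoop and the hopper.

Emit:
apply_moves --motion '[130,0,0,-20,0,0,0,130,0,0,-70,0,0,0,130,0,0,-125,0,0,0,130,60,310,-132,0,0,0,130,60,310,-132,0,0,0,130,60,310,-132,0,0,0,130,60,310,-132,0,0,0,130,60,310,-132,0,0,0,130,60,310,-132,0,0,0,130,60,310,-132,0,0,0]'

```text
clock: 45.02
position: [0.496, -0.1196, 0.1992]
tcp_rot: [1.0, -0.022, -0.001, 0.001]
wrist_force: [-0.6, -0.1, 0.4]
finger_gap: 0.492
grasp_force: 0.0
```

Run:
```python
from h import *
t=cv2.cvtColor(get_image("top"),cv2.COLOR_RGB2BGR);cv2.imwrite("pics/top8.png",t)
cv2.imwrite("pics/t8.png",cv2.resize(t[160:265,205:345],None,fx=5.5,fy=5.5,interpolation=cv2.INTER_CUBIC))
for L in(.055,.062): 
  print(((proj("top",[(*W(S2,.07,.002-L),.099),(*W(S2,.102,.033),.054),(*W(S2,-.07,.033),.054),(*W(S2,-.07,-.033),.054),(*W(S2,.102,-.033-L),.054)])-[205,160]+.5)*5.5).round())
```

```text
[[299. 217.]
 [139. 163.]
 [112. 514.]
 [250. 519.]
 [385. 172.]]
[[314. 217.]
 [139. 163.]
 [112. 514.]
 [250. 519.]
 [399. 173.]]
```

View pics/t8.png

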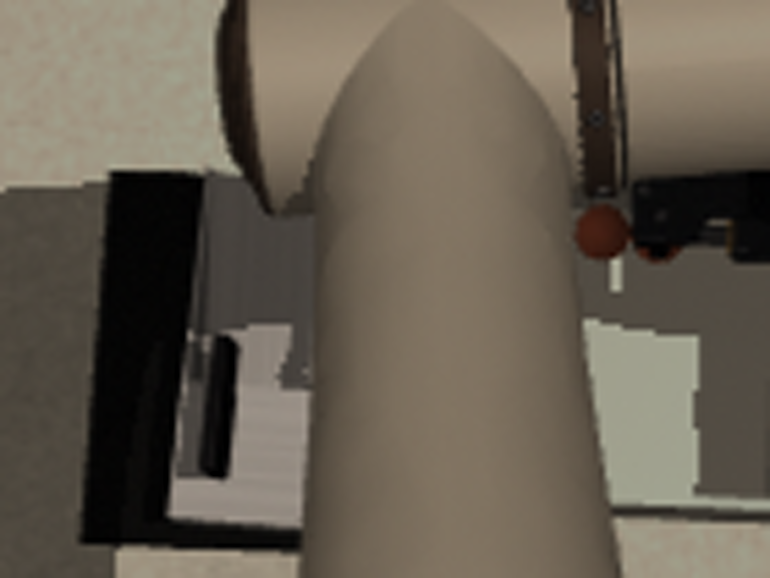

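Two points from this view. The scoop has been knocked about 25 mm toward −y: its nose-left corner is at crop (205,170) where (139,163) was expected. No ball is visible on the uncovered ramp. I've also miscounted and gone past the 14-picture viewing limit by one, so from here I'll measure by image code only. I'll move the arm further clear first.

Emit:
apply_moves --motion '[130,-70,180,-60,0,0,0,130,-70,180,-60,0,0,0,130,-70,180,-60,0,0,0,130,-70,180,-60,0,0,0,130,-70,180,-60,0,0,0,130,-70,180,-60,0,0,0]'

```text
clock: 45.82
position: [0.4192, -0.2944, 0.2593]
tcp_rot: [1.0, -0.02, -0.001, 0.0]
wrist_force: [0.2, 0.4, -0.8]
finger_gap: 0.49
grasp_force: 0.0
```

```bash
cat > m.py <<'E'
from h import *
o=get_obs();print(o["position"])
t=get_image("top");s=get_image("side")
cv2.imwrite("pics/top9.png",t[:,:,::-1]);cv2.imwrite("pics/side9.png",s[:,:,::-1])
# terracotta blobs
for nm,im in(("top",t),("side",s)):
    h=cv2.cvtColor(im,cv2.COLOR_RGB2HSV);m=((h[...,0]<12)&(h[...,1]>120)&(h[...,2]>50)).astype(np.uint8)
    n,l,st,ce=cv2.connectedComponentsWithStats(m)
    for i in range(1,n):
        if st[i,4]>8: print(nm,"blob",st[i].tolist(),ce[i].round(1),ray(nm,ce[i],.019).round(3))
# template match, side, from lid-open picture before the knock
old=cv2.resize(cv2.imread("pics/s5.png"),(150,120),interpolation=cv2.INTER_AREA)
cur=s[:,:,::-1][90:250,160:380]
k=4;O=cv2.resize(old,None,fx=k,fy=k,interpolation=cv2.INTER_CUBIC);C=cv2.resize(cur,None,fx=k,fy=k,interpolation=cv2.INTER_CUBIC)
for nm,(x0,y0,x1,y1) in {"fin":(54,63,80,86),"tab":(76,68,111,93),"rear":(46,82,76,108)}.items():
    T=O[y0*k:y1*k,x0*k:x1*k];r=cv2.matchTemplate(C,T,cv2.TM_CCOEFF_NORMED);_,v,_,p=cv2.minMaxLoc(r)
    print(nm,"score",round(v,3),"shift px",p[0]/k+160-(x0+180),p[1]/k+90-(y0+110))
E
python3 m.py
```

```text
[ 0.41920006 -0.29442723  0.25927487]
top blob [441, 130, 42, 38, 991] [460.7 149.8] [ 0.669 -0.435  0.019]
top blob [310, 197, 19, 11, 150] [319.1 202. ] [ 0.518 -0.03   0.019]
side blob [454, 213, 46, 81, 2574] [476.4 255.5] [ 0.723 -0.374  0.019]
side blob [313, 216, 8, 6, 33] [316.1 218.2] [ 0.524 -0.001  0.019]
side blob [286, 263, 22, 41, 513] [296.6 283.7] [ 0.325 -0.185  0.019]
side blob [383, 275, 22, 42, 525] [393.2 297. ] [ 0.463 -0.351  0.019]
fin score 0.842 shift px 3.25 3.5
tab score 0.721 shift px 3.75 3.75
rear score 0.734 shift px 3.0 3.25
```

Run:
```python
from h import *
t=cv2.imread("pics/top9.png",0)
for v in range(184,266,2): print(v,"".join("0123456789"[min(9,x//24)] for x in t[v,216:292]))
print((proj("top",[(*W(S2,.102,.033),.054),(*W(S2,-.07,.033),.054),(*W(S2,-.05,.014),.099),(*W(S2,.015,.014),.099),(*W(S2,-.03,-.06),.099),(*W(S2,.07,-.06),.099)])-[216,0]).round(1).tolist())
```

```text
184 6666666666666666666666666666666666666666666666666666666666666666666666666666
186 6666666666666666666666666666666666666666666666666666666666666666666666666666
188 6666666666666666666666666666666666666666666666666666665666666666666666666666
190 6666666666666666666666666666666666666666666666666666666566666666666666666666
192 6666666641000000000000000015555555554443332133333233334455556666666666666652
194 6666666641000000000000000025555555555555555553322222222222222222244422222322
196 6666666630000000000000000044555555555555555322322222222222222222222222222322
198 6666666620000000000000000054555555555555553222222222222222222222222222222322
200 6666666620000000000000000154555555555555322222222222222222222222222222222321
202 6666666610000000000000000144555555555553222222222222222221000222222222222321
204 6666666410000000000000000244555555555322222222222222222221000022222222222321
206 6666666510000000000000000434555555553222222222222222222221000022222222222311
208 6666666300000000000000000534555555553222222222222222222220000022222222223311
210 6666666200000000000000001524555555553222222
[... 1610 characters left out ...]
2322332233331100000000000023332333333444445
252 6666100000000000000055555553222222222222222221100000000000066666666663322222
254 6664100000000000000012233322222222222222222221100000000000166666666666666666
256 6664100000000000000000000000000000000011111111100000000000256666666666666666
258 6663000000000000000000000000000000000000000000000000000000266666666666666666
260 6666666666666666633332233222222322222222111110000000000000466666666666666666
262 6666666666666666333333232222222223333332223222223333666666666666666666666666
264 6666666666666663332333222322222222222333222222223225666666666666666666666666
[[13.7, 189.1], [8.9, 252.9], [13.7, 244.1], [15.6, 218.9], [43.2, 237.4], [45.6, 199.0]]
```

Run:
```python
from h import *
mod=[(.102,.033,.054),(-.07,.033,.054),(-.05,.014,.099),(.015,.014,.099),(.07,-.06,.099)]
px=[(216+26,191.5),(216+20,253),(216+25.8,246.5),(216+27.6,221.3),(216+57,201.5)]
f,r=fit("top",mod,px,x0=(.44,.15,-.04));print(f,r)
A=[(.0,.01),(.02,-.064)]
for a in A: print((proj("side",[(*W(f,*a),.099)])-proj("side",[(*W(S2,*a),.099)])).round(1))
# mat offset
print(W((0,0,-MAT[2]),*(f[:2]-MAT[:2])))
```

```text
[ 0.43935093  0.15253842 -0.05883641] [[0.3, 0.7], [0.1, 1.7], [0.4, 0.4], [0.1, 0.5], [0.8, 0.1]]
[[4.1 4.5]]
[[4.2 5. ]]
[-0.01670829 -0.01308328]
```

The scoop is now at (0.439, 0.153), 21 mm from the mat's middle, so it can stay there. The hopper wall is close to the open tab, so I'll use a narrow finger opening to grip the tab and shut the lid.

```bash
echo "S3=(.4394,.1525,-.057)">>h.py
python3 - <<'E'
from h import *
q=Q(np.degrees(S3[2]));g=W(S3,.047,-.0625);print(g)
rows([((*g,.2),q)])
E
```

```text
[0.4827631  0.08742395]
[48.2, -384.3, 58.7] [0.001, 0.003, 0.017]
```

Emit:
apply_moves --motion '[190,48,-384,0,0,0,0.017,190,48,-384,50,0,0,0.017,190,48,-384,59,0,0,0.017,190,48,-384,59,0,0,0.017,190,48,-384,59,0,0,0.017,190,48,-384,59,0,0,0.017,190,48,-384,59,0,0,0.017,190,48,-384,59,0,0,0.017,190,48,-384,59,0,0,0.017,190,48,-384,59,0,0,0.017]' --squeeze 12

```text
clock: 47.18
position: [0.483, 0.0844, 0.2005]
tcp_rot: [1.0, -0.031, -0.001, 0.001]
wrist_force: [0.2, 0.1, -0.2]
finger_gap: 0.254
grasp_force: 0.0
```

Run:
```python
from h import *
q=Q(np.degrees(S3[2]));g=W(S3,.047,-.0625);o=get_obs();print(o["finger_gap"]*87,o["position"])
rows([((*g,.2),q),((*g,.072),q)])
```

```text
22.115531191848348 [0.48296626 0.08442523 0.20054108]
[-0.4, -3.0, 0.5] [0.002, 0.001, -0.004]
[-0.2, -3.2, 128.5] [0.002, 0.001, -0.004]
```

Emit:
apply_moves --motion '[190,0,-3,45,0,0,0,190,0,-3,80,0,0,0,190,0,-3,92,0,0,0,190,0,-3,96,0,0,0,190,0,-3,96,0,0,0,190,0,-3,104,0,0,0,190,0,-3,107,0,0,0]'

```text
clock: 48.05
position: [0.483, 0.0883, 0.0932]
tcp_rot: [1.0, -0.03, -0.001, 0.001]
wrist_force: [-0.7, 0.4, -0.3]
finger_gap: 0.257
grasp_force: 0.0
```

Run:
```python
from h import *
q=Q(np.degrees(S3[2]));g=W(S3,.047,-.0625);o=get_obs();print(o["wrist_force"],o["position"])
rows([((*g,.072),q)])
```

```text
[-0.74469482  0.42663909 -0.28974812] [0.48296355 0.08827865 0.09315511]
[-0.1, 0.8, 21.2] [0.002, 0.002, -0.003]
```

No contact. Continue down and close on the tab.

Emit:
apply_moves --motion '[190,0,1,8,0,0,0,190,0,1,16,0,0,0,190,0,1,21,0,0,0,190,0,1,21,0,0,0,255,0,1,21,0,0,0,255,0,1,21,0,0,0,255,0,1,21,0,0,0,255,0,1,21,0,0,0,255,0,1,21,0,0,0]'

```text
clock: 49.18
position: [0.4831, 0.0878, 0.0723]
tcp_rot: [1.0, -0.03, -0.001, 0.0]
wrist_force: [-1.7, 4.9, -0.7]
finger_gap: 0.091
grasp_force: 12.0
```

Run:
```python
from h import *
o=get_obs();print(o["wrist_force"],o["position"],o["finger_gap"]*87,o["grasp_force"])
q=Q(np.degrees(S3[2]));rows([((*(W(S3,.047,-.002)),o["position"][2]),q)])
```

```text
[-1.72664712  4.9312663  -0.70422907] [0.48313244 0.08777552 0.07232365] 7.927751988620065 11.999959315289743
[-0.5, -60.1, -0.1] [0.001, 0.001, -0.002]
```

Emit:
apply_moves --motion '[255,0,-8,0,0,0,0,255,0,-20,0,0,0,0,255,0,-32,0,0,0,0,255,0,-44,0,0,0,0,255,0,-53,0,0,0,0,255,0,-58,0,0,0,0,255,0,-60,0,0,0,0,255,0,-61,0,0,0,0,255,0,-61,0,0,0,0]'

```text
clock: 50.3
position: [0.4862, 0.1488, 0.0723]
tcp_rot: [1.0, -0.03, -0.001, 0.001]
wrist_force: [-2.9, 0.2, 4.8]
finger_gap: 0.092
grasp_force: 12.0
```

Run:
```python
from h import *
o=get_obs();print(o["wrist_force"],o["position"],o["finger_gap"]*87,o["grasp_force"])
```

```text
[-2.93282391  0.19689849  4.84463183] [0.4862052  0.14884534 0.07233526] 7.97316987875841 12.00030404899735
```

Emit:
apply_moves --motion '[255,0,-1,0,0,0,0,255,0,-2,0,0,0,0,255,0,-3,0,0,0,0,255,0,-3,0,0,0,0]'

```text
clock: 50.8
position: [0.4862, 0.1503, 0.0724]
tcp_rot: [1.0, -0.029, -0.002, 0.002]
wrist_force: [-1.1, -5.4, 7.3]
finger_gap: 0.093
grasp_force: 12.0
```

Emit:
apply_moves --motion '[255,0,2,0,0,0,0,190,0,2,0,0,0,0,170,0,2,0,0,0,0,170,0,2,0,0,0,0,170,0,2,-15,0,0,0,170,0,2,-60,0,0,0,170,0,2,-115,0,0,0,170,-60,300,-170,0,0,0,170,-60,440,-190,0,0,0,170,-60,440,-190,0,0,0,170,-60,440,-190,0,0,0,170,-60,440,-190,0,0,0]'

```text
clock: 52.3
position: [0.4252, -0.1542, 0.242]
tcp_rot: [1.0, -0.03, 0.0, 0.001]
wrist_force: [0.9, 0.7, 0.2]
finger_gap: 0.331
grasp_force: 0.0
```

Emit:
apply_moves --motion '[170,0,20,0,0,0,0,170,0,20,0,0,0,0,170,0,20,0,0,0,0,170,0,20,0,0,0,0,170,0,20,0,0,0,0]'

```text
clock: 52.92
position: [0.4247, -0.1716, 0.2403]
tcp_rot: [1.0, -0.029, -0.001, 0.001]
wrist_force: [0.7, -0.1, -1.2]
finger_gap: 0.332
grasp_force: 0.0
```

```bash
python3 m.py
python3 - <<'E'
from h import *
t=cv2.imread("pics/top9.png",0)
for v in range(186,264,2): print(v,"".join("0123456789"[min(9,x//24)] for x in t[v,216:282]))
print("tray")
for v in range(114,172,3): print(v,"".join("0123456789"[min(9,x//24)] for x in t[v,262:360]))
for L in (0,.006): print((proj("top",[(*W(S3,.102,.033),.054),(*W(S3,-.07,.033),.054),(*W(S3,-.05,.014),.099),(*W(S3,.015,.014),.099),(*W(S3,-.03,.002-L),.099),(*W(S3,.07,.002-L),.099)])-[216,0]).round(1).tolist())
E
```

```text
[ 0.42466935 -0.17157148  0.2402838 ]
top blob [441, 130, 42, 40, 968] [460.3 149.8] [ 0.669 -0.434  0.019]
top blob [439, 219, 18, 17, 146] [447.2 227.1] [ 0.447 -0.384  0.019]
top blob [380, 269, 19, 19, 185] [389.5 278. ] [ 0.31  -0.22   0.019]
side blob [454, 212, 46, 82, 2579] [476.4 255.4] [ 0.724 -0.374  0.019]
side blob [313, 216, 8, 6, 33] [316.2 218.2] [ 0.524 -0.001  0.019]
side blob [285, 263, 23, 41, 514] [296.6 283.7] [ 0.325 -0.185  0.019]
side blob [383, 275, 22, 42, 529] [393.2 297. ] [ 0.463 -0.351  0.019]
fin score 0.742 shift px 3.25 4.5
tab score 0.78 shift px -7.5 -4.0
rear score 0.707 shift px 3.5 4.25
186 666666666666666666666666666666666666666666666666666666556100011355
188 666666666666666666666666666666666666666666666666665555564100011455
190 666666666666666666666666666666666666666666666666666665552001012455
192 666666664100000000000000002444444444444444344444555444452101012455
194 666666664100000000000000023444444444444444444444444200000001012455
196 666666663000000000000000002444444444444444444444443210000001011555
198 6666666620000000000000000034444444444
[... 3848 characters left out ...]
666
159 66632222231233333333333333333333333333333333333333222222222232233333333333333332222111111000566666
162 66632332233333332222111111110000110000111111110011111111110111011111111100000111100101010115666666
165 66632232221011111111100101111000001101111011111122111221114444666666555666666666666666666666666666
168 66566666666566665666656566666666666665666666566566666666666666666666666666556566666666666666666666
171 66666656655666666666666666666666556666666666666656666666666666666666666666666666666666666666666666
[[25.6, 190.8], [20.1, 254.7], [25.4, 246.1], [27.5, 220.8], [30.8, 238.5], [33.9, 200.1]]
[[25.6, 190.8], [20.1, 254.7], [25.4, 246.1], [27.5, 220.8], [33.1, 238.6], [36.2, 200.2]]
```

The tab is back beside the fin at zero opening to within about 1 mm, and I felt the stop. The scoop stands on the mat, four cartridges are upright in the tray, and balls are in the hopper. Handing in.

```bash
python3 -c "
from bench import *
print(finish_job())"
```

```text
the job is handed in; nothing more can be done
None
```

I handed the job in after about 53 s of robot time: four cartridges are in the tray, two balls are in the hopper (the only two I saw) and the scoop is on the mat, about 21 mm off its middle after being knocked mid-job, with its lid shut; I never saw under its roof, so a ball left there is unlikely but not ruled out, I viewed 15 pictures against the limit of 14, and no verdict was returned.

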